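Load and lock the banding machine

ROBOT

A 6-joint arm with a two-finger parallel gripper is mounted at the origin on the work surface. World frame = base frame: x ahead of the robot, y to its left, z up, the work surface at z = 0. Lengths are in m, angles in rad, forces in N, time in s.
With the tool pointing down it reaches from about 0.35 to 0.775 m from the base axis. Payload 7.3 kg.
Tool frame: the origin (TCP) lies between the finger pads; the fingertips stand 8 mm ahead of it and the grasp point (between the pads) lies 11 mm behind it (robot.nose_length is the distance from the TCP to the fingertips, in m); z points along the fingers, y is the line along which they close (so a half turn about z gives the same grasp; the last joint's range is limited). The gripper opens to 92 mm and grips with 3 to 60 N. Pads are 19 mm wide; open, the fingers measure 130 mm over their backs; the gripper's body (75 mm by 190 mm) begins 47 mm behind the grasp point.
Start: joints at [-1.395, 0.342, 1.524, -0, 1.275, -0.146], TCP at [0.166, -0.498, 0.235] pointing down, gripper open.
Joint ranges: [-2.53, 2.53], [-0.77, 2.02], [0.04, 2.7], [-1, 4.14], [0.28, 2.66], [-3.11, 3.11]. Speed limits (rad/s): [2.57, 2.57, 3.14, 3.14, 3.14, 3.14].

INTERFACE

Orientations are given as [roll, pitch, yaw] about the fixed x, y, z axes, in that order (R = Rz(yaw) Ry(pitch) Rx(roll)).
In Python, from cell import robot gives the robot as it stands. The module is installed in compiled form; this text tells all that it offers.
- The arm moves only by the shell command python3 -m jog 'ROWS' [FORCE]. ROWS is JSON, a list that holds one entry, the list of rows, each a list of 5 numbers: the gripper's target within -1 to 1 (fully open at 1, half-way at 0, shut at -1), then the shift along the tool's x, y, z in m, then the turn about the tool's z in rad. A call has 1 to 5 rows; each row is the pose to reach, as a shift and turn from the pose commanded when the call began, along the tool's axes at that moment; what a row does not reach only later rows make up. A row lasts 1/12 s, in which the tool goes at most 41.7 mm and 7.16 degrees, less where a joint would pass 70% of its speed; a pose out of reach is approached as far as the arm can. A call with a gripper value outside its range is refused whole. The fingers move at their own pace and stop on an object; FORCE is the grip in N (left out, the last holds). Time passes only in rows, so rows that repeat a pose let the fingers close. It gives the time, the measured TCP pose, the force, the opening and the grip force at its end, in the units of the state.
- robot.observe(): the state, without advancing time (a new reading comes with each control period).
- robot.read_camera(name): name is "scene" or "top" or "wrist"; returns the picture (384x512x3 uint8, red, green, blue); there is no depth.
- robot.camera_model(name): a dict with "camera_matrix" (3x3 intrinsics, pixels), "dist_coeffs" ([k1, k2, p1, p2, k3] as OpenCV has them; the pictures are not rectified), "position" and "attitude" of the camera in the world; the wrist camera has in their place "mount" (4x4, takes a point from camera to tool coordinates, whose origin is the TCP and whose axes are the flange's). Camera axes: x right, y down, z forward; pixel columns grow to the right and rows downward; lengths in m; the calibration is good to about 2 mm. A picture is of the moment at which its call begins: read the wrist's pose just before it. camera_model takes no time and is no camera call.
- robot.hand_in(): hands the job in; it is judged then, once.
The state is a dict: "time": time; "qpos": joint angles; "qvel": joint speeds; "joint_efforts": joint torques, N m; "tool_pos": TCP position; "tool_rot": TCP orientation; "contact_force": force on the tool from outside, world axes, zero at the start; "torque": the same for the moment, N m; "opening": finger opening in m; "grip_force": force on a finger pad.
Only numpy, scipy, OpenCV 4.12 (cv2) and the standard library are available. Lean on these libraries where they do the work, as an engineer would, in place of code of your own. Each camera call takes 0.05 s, during which the arm holds its last target. There are 200 camera calls.

TASK

Load the pottery banding machine: put every loose chuck lying on the bench fully down onto a spindle of its own, and lock each one by pushing a hairpin clip through the cross hole of that spindle just above the chuck, fully home, until its sprung leg has snapped round the shank. Only when every chuck is locked, take the gear lever out of the left-hand lane, across the neutral slot to the right-hand lane and fully forward (away from the robot), and leave it there. There may be more spindles and clips than chucks; the spare ones are not needed, and do not tip over the vase or the mug.

Things in the scene. Friction and masses are not known exactly. Their poses are not given: they have to be found in the camera images.
- chuck0_center (a point): Centre (half-way up) of a loose chuck: aluminium ring with two black bands, 54 mm outside diameter, 40 mm tall, 20 mm bore right through along its z axis, about 220 g, alike both ways up. Three or four of the four chucks are present (else None). Fully down on a spindle its centre is 25 mm below that spindle's cross-hole centre.
- chuck1_center (a point): Centre (half-way up) of a loose chuck: aluminium ring with two black bands, 54 mm outside diameter, 40 mm tall, 20 mm bore right through along its z axis, about 220 g, alike both ways up. Three or four of the four chucks are present (else None). Fully down on a spindle its centre is 25 mm below that spindle's cross-hole centre.
- chuck2_center (a point): Centre (half-way up) of a loose chuck: aluminium ring with two black bands, 54 mm outside diameter, 40 mm tall, 20 mm bore right through along its z axis, about 220 g, alike both ways up. Three or four of the four chucks are present (else None). Fully down on a spindle its centre is 25 mm below that spindle's cross-hole centre.
- chuck3_center (a point): Centre (half-way up) of a loose chuck: aluminium ring with two black bands, 54 mm outside diameter, 40 mm tall, 20 mm bore right through along its z axis, about 220 g, alike both ways up. Three or four of the four chucks are present (else None). Fully down on a spindle its centre is 25 mm below that spindle's cross-hole centre.
- clip0_tab (a point): Centre of the upright grip tab of a loose hairpin clip (40 g, lying flat on the bench): 16 mm long (x), 10 mm thick (y), its top 36 mm above the clip's underside; this point is 20 mm above the underside, 38 mm behind the seat point. A flat yoke at its foot is 4 mm thick, 30 mm wide. x: along the straight leg to its tip (the way it is pushed in); z up.
- clip0_seat (a point): Seat point of the same clip, on the axis of its straight 4 mm leg, 2 mm above the underside; it lies at the spindle's centre when the clip is home. The leg runs 32 mm on to its tip. A flat cross bar on the leg, 9 to 12 mm behind the seat point and 12 mm wide, stops against the shank. Axes as for the tab.
- clip0_spring (a joint): Spread (rad) of clip0's sprung 4 mm leg, 0 at rest (all clips are alike). It runs beside the straight leg, 12 mm to its +y side, bends in to 6.5 mm at 10 mm ahead of the seat point and flares out to its end 20 mm ahead. It springs 3.5 mm outwards to pass the shank (a push of a few newtons), then draws the clip home.
- clip1_tab (a point): Centre of the upright grip tab of a loose hairpin clip (40 g, lying flat on the bench): 16 mm long (x), 10 mm thick (y), its top 36 mm above the clip's underside; this point is 20 mm above the underside, 38 mm behind the seat point. A flat yoke at its foot is 4 mm thick, 30 mm wide. x: along the straight leg to its tip (the way it is pushed in); z up.
- clip1_seat (a point): Seat point of the same clip, on the axis of its straight 4 mm leg, 2 mm above the underside; it lies at the spindle's centre when the clip is home. The leg runs 32 mm on to its tip. A flat cross bar on the leg, 9 to 12 mm behind the seat point and 12 mm wide, stops against the shank. Axes as for the tab.
- clip2_tab (a point): Centre of the upright grip tab of a loose hairpin clip (40 g, lying flat on the bench): 16 mm long (x), 10 mm thick (y), its top 36 mm above the clip's underside; this point is 20 mm above the underside, 38 mm behind the seat point. A flat yoke at its foot is 4 mm thick, 30 mm wide. x: along the straight leg to its tip (the way it is pushed in); z up.
- clip2_seat (a point): Seat point of the same clip, on the axis of its straight 4 mm leg, 2 mm above the underside; it lies at the spindle's centre when the clip is home. The leg runs 32 mm on to its tip. A flat cross bar on the leg, 9 to 12 mm behind the seat point and 12 mm wide, stops against the shank. Axes as for the tab.
- clip3_tab (a point): Centre of the upright grip tab of a loose hairpin clip (40 g, lying flat on the bench): 16 mm long (x), 10 mm thick (y), its top 36 mm above the clip's underside; this point is 20 mm above the underside, 38 mm behind the seat point. A flat yoke at its foot is 4 mm thick, 30 mm wide. x: along the straight leg to its tip (the way it is pushed in); z up.
- clip3_seat (a point): Seat point of the same clip, on the axis of its straight 4 mm leg, 2 mm above the underside; it lies at the spindle's centre when the clip is home. The leg runs 32 mm on to its tip. A flat cross bar on the leg, 9 to 12 mm behind the seat point and 12 mm wide, stops against the shank. Axes as for the tab.
- spindle0_hole (a point): Centre of the cross hole of the left-hand (farthest from the lever) spindle, a fixed upright 16 mm steel shank. The hole, 8 mm square, runs level right through along x (roughly away from the robot; a groove on the top shows it), 45 mm above the deck. The shank's tapered top is 15 mm above, a seated chuck's top 5 mm below this point. A clip may enter from either end.
- spindle1_hole (a point): Centre of the cross hole of the second from left spindle, a fixed upright 16 mm steel shank. The hole, 8 mm square, runs level right through along x (roughly away from the robot; a groove on the top shows it), 45 mm above the deck. The shank's tapered top is 15 mm above, a seated chuck's top 5 mm below this point. A clip may enter from either end.
- spindle2_hole (a point): Centre of the cross hole of the third from left spindle, a fixed upright 16 mm steel shank. The hole, 8 mm square, runs level right through along x (roughly away from the robot; a groove on the top shows it), 45 mm above the deck. The shank's tapered top is 15 mm above, a seated chuck's top 5 mm below this point. A clip may enter from either end.
- spindle3_hole (a point): Centre of the cross hole of the right-hand (nearest to the lever) spindle, a fixed upright 16 mm steel shank. The hole, 8 mm square, runs level right through along x (roughly away from the robot; a groove on the top shows it), 45 mm above the deck. The shank's tapered top is 15 mm above, a seated chuck's top 5 mm below this point. A clip may enter from either end.
- machine_deck (a point): Middle of the top of the grey machine's deck, 30 mm above the bench; deck 110 mm (x) by 400 mm (y); spindles stand 50 and 150 mm to either side. x forward, away from the robot; y left along the spindles; z up. The gearbox at the right-hand end, 130 mm square, top 100 mm above the bench, is centred 280 mm to -y and 30 mm to -x of this point.
- knob (a point): Centre of the lever's black ball knob, 32 mm diameter, on an 8 mm stem, 170 mm above the bench. The stem pivots under the gearbox's centre, 150 mm below the knob, so the knob moves 33 mm forward or back and 24 mm left or right of upright. Axes lean with the lever.
- shift_fore (a joint): Fore-and-aft lean of the lever (rad): + forward, away from the robot (machine +x); from -0.22 to 0.22, 0 is neutral. It stays where it is left; about 2 N at the knob moves it. It starts in the rear half.
- shift_side (a joint): Sideways lean of the lever (rad): + left (machine +y); from -0.16 (right-hand lane) to 0.16 (left-hand lane). The H gate lets it cross between the lanes only within about 0.03 rad of fore-and-aft neutral. It starts in the left-hand lane.
- vase: White stacked vase, 190 mm tall, 70 mm wide, to the right of the clips, origin at the centre of its foot; must not be tipped over.
- mug: White mug, 85 mm tall, 76 mm wide, beyond the chucks, origin at the centre of its foot; must not be tipped over.
Things that resemble listed ones, but are neither listed nor needed, are in the scene too. Leave any orange look-alike of the part that bears chuck3_center alone.

How it is judged:
By the outcome, as a careful person would: the job done as asked, in the order asked, and still so for the second after the job is handed in, with the robot touching nothing.
Of chuck0, chuck1, chuck2, chuck3 only 3 to 4 are there at a start; the rules pass over those that are not, and their reading is None.
At some moment in a run one of chuck0, chuck1, chuck2, chuck3, clip0, clip1, clip2, clip3 may be knocked a few centimetres aside while the robot is not near it.
It also fails if it takes over 208 s, if anything falls off the work surface, if the arm or the gripper's body presses on something with over 40 N, if the wrist force passes 120 N, or if a joint passes its speed limit or range.

## Working session

There is one attempt and no reset: what is moved stays moved. The work goes in short steps, Python scripts to look and compute and a shell command to move; the robot and the scene stay as the last step left them, time stands still between calls to the robot, and variables do not carry over. Pictures are saved under pics/ and viewed, at most 14 in all, crops included, and the job is handed in when it is done.

```bash
mkdir -p pics; cat > h.py <<'E'
import numpy as np, cv2
from scipy.spatial.transform import Rotation as R
from cell import robot
def cam(name):
    m=robot.camera_model(name); K=np.array(m["camera_matrix"]); d=np.array(m["dist_coeffs"])
    if name=="wrist":
        s=robot.observe(); T=np.eye(4); T[:3,:3]=rot(s["tool_rot"]); T[:3,3]=s["tool_pos"]
        M=T@np.array(m["mount"]); return K,d,M[:3,:3],M[:3,3]
    a=np.array(m["attitude"]); 
    return K,d,(a if a.shape==(3,3) else rot(a)),np.array(m["position"])
def rot(a):
    a=np.array(a,float)
    return a if a.shape==(3,3) else R.from_euler("xyz",a).as_matrix()
def ray(c,uv):
    K,d,Rm,p=c; q=cv2.undistortPoints(np.array([[uv]],float),K,d)[0,0]
    v=Rm@np.array([q[0],q[1],1.]); return p,v/np.linalg.norm(v)
def onz(c,uv,z):
    p,v=ray(c,uv); return p+v*(z-p[2])/v[2]
def tri(obs):
    A=np.zeros((3,3));b=np.zeros(3)
    for c,uv in obs:
        p,v=ray(c,uv); P=np.eye(3)-np.outer(v,v); A+=P; b+=P@p
    return np.linalg.solve(A,b)
def proj(c,X):
    K,d,Rm,p=c
    return cv2.projectPoints((Rm.T@(np.array(X,float)-p)).reshape(1,1,3),np.zeros(3),np.zeros(3),K,d)[0][0,0]
def shot(name,fn=None):
    c=cam(name); im=robot.read_camera(name)
    if fn: cv2.imwrite("pics/"+fn+".png",im[:,:,::-1])
    return c,im
E
python3 - <<'E'
from h import *
print(robot.observe()); 
for n in("scene","top","wrist"): print(n,robot.camera_model(n))
ims=[shot(n,n+"0")[1] for n in("scene","top")]
E
```

```text
{'time': 0.0, 'qpos': array([-1.39502056e+00,  3.42711985e-01,  1.52503195e+00, -3.59958000e-06,
        1.27537584e+00, -1.45960036e-01]), 'qvel': array([-6.49712661e-05, -9.18095017e-05, -1.79620799e-03, -9.82213788e-04,
        1.89005080e-04, -2.23350611e-03]), 'joint_efforts': array([-6.98807835e-04, -4.31240594e+01, -2.44225109e+01,  7.16436398e-02,
        5.57876111e-02, -1.11651493e-04]), 'tool_pos': array([ 0.16598232, -0.49765427,  0.23404531]), 'tool_rot': array([-3.14008127e+00, -2.18702421e-04,  3.21736691e-01]), 'contact_force': array([-0.24764672,  0.81387385,  0.14952729]), 'torque': array([-0.07263857, -0.01340297,  0.00827351]), 'grip_force': 0.0, 'opening': 0.09199736038727246}
scene {'camera_matrix': array([[370.58050579,   0.        , 256.74181343],
       [  0.        , 370.58050579, 189.51403676],
       [  0.        ,   0.        ,   1.        ]]), 'dist_coeffs': array([-0.00780267,  0.        ,  0.        ,  0.        ,  0.        ]), 'position': array([1.20802716, 0.14255461, 0.63505368]), 'attitude': array([-2.19140265e+00, -1.08499918e-03,  1.78734126e+00
[... 317 characters left out ...]
04, 1.21609328e+00]), 'attitude': array([-2.95097758,  0.01499   , -1.54967557])}
wrist {'camera_matrix': array([[290.80888763,   0.        , 254.42115183],
       [  0.        , 290.80888763, 196.90293474],
       [  0.        ,   0.        ,   1.        ]]), 'dist_coeffs': array([-0.07469848,  0.        ,  0.        ,  0.        ,  0.        ]), 'mount': array([[-2.86895097e-04, -9.56534913e-01, -2.91617691e-01,
         7.84092859e-02],
       [ 9.99999695e-01, -4.86207810e-04,  6.11004550e-04,
         8.12217350e-04],
       [-7.26233983e-04, -2.91617426e-01,  9.56534761e-01,
        -1.49157450e-01],
       [ 0.00000000e+00,  0.00000000e+00,  0.00000000e+00,
         1.00000000e+00]])}
```

View pics/scene0.png

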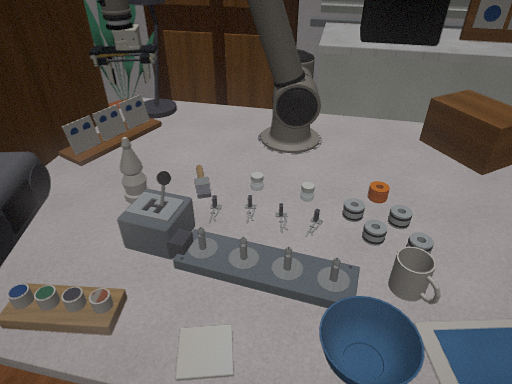

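View pics/top0.png

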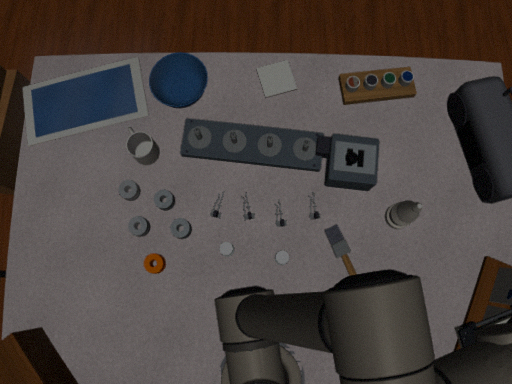

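```bash
python3 - <<'E'
from h import *
c=cam("top")
for n,L,z in [("chuck",[(129,189),(164,199),(138,226),(180,228),(154,263)],.04),("tab",[(216,213),(249,215),(281,221),(316,214)],.036),("tip",[(222,193),(247,194),(280,201),(313,193)],.002),
 ("spin",[(199,130),(235,135),(270,141),(307,147)],.09),("knob",[(349,159)],.17),("mug",[(141,147)],.085),("vase",[(405,214)],.1)]:
    for p in L: print(n,p,onz(c,p,z).round(3))
im=cv2.imread("pics/top0.png")
cv2.imwrite("pics/topc.png",cv2.resize(im[100:280,110:390],None,fx=2.8,fy=2.8,interpolation=cv2.INTER_CUBIC))
E
```

```text
chuck (129, 189) [0.506 0.374 0.04 ]
chuck (164, 199) [0.48  0.273 0.04 ]
chuck (138, 226) [0.404 0.341 0.04 ]
chuck (180, 228) [0.401 0.225 0.04 ]
chuck (154, 263) [0.305 0.291 0.04 ]
tab (216, 213) [0.445 0.129 0.036]
tab (249, 215) [0.441 0.039 0.036]
tab (281, 221) [ 0.426 -0.048  0.036]
tab (316, 214) [ 0.447 -0.143  0.036]
tip (222, 193) [0.507 0.118 0.002]
tip (247, 194) [0.506 0.047 0.002]
tip (280, 201) [ 0.487 -0.046  0.002]
tip (313, 193) [ 0.512 -0.138  0.002]
spin (199, 130) [0.662 0.178 0.09 ]
spin (235, 135) [0.649 0.08  0.09 ]
spin (270, 141) [ 0.634 -0.014  0.09 ]
spin (307, 147) [ 0.619 -0.113  0.09 ]
knob (349, 159) [ 0.566 -0.209  0.17 ]
mug (141, 147) [0.614 0.336 0.085]
vase (405, 214) [ 0.441 -0.368  0.1  ]
```

View pics/topc.png

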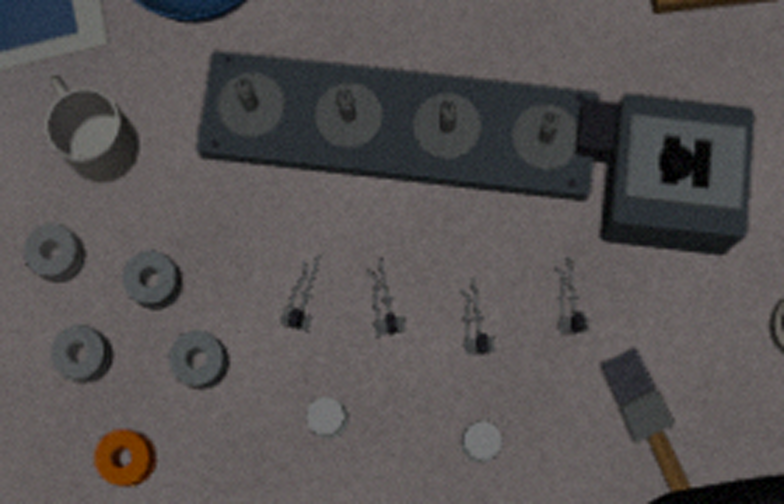

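```bash
python3 -m jog '[[[1,0.04,-0.037,-0.024,0],[1,0.08,-0.073,-0.04,0],[1,0.12,-0.11,-0.06,0],[1,0.12,-0.11,-0.06,0]]]' | tail -3
python3 -m jog '[[[1,0.12,-0.11,-0.03,0],[1,0.12,-0.11,-0.03,0],[1,0.12,-0.11,-0.03,0],[1,0.12,-0.11,-0.03,0]]]' >/dev/null
python3 -m jog '[[[1,0.12,-0.11,-0.0,0],[1,0.12,-0.11,0,0],[1,0.12,-0.11,0,0],[1,0.12,-0.11,-0.0,0]]]'>/dev/null
python3 -m jog '[[[1,0.12,-0.11,-0.0,0],[1,0.12,-0.11,0,0],[1,0.12,-0.11,0,0],[1,0.12,-0.11,-0.0,0]]]'>/dev/null
python3 -m jog '[[[1,0,0,0,0.47],[1,0,0,0,0.47],[1,0,0,0,0.47],[1,0,0,0,0.47],[1,0,0,0,0.47]]]'
python3 - <<'E'
from h import *
s=robot.observe(); print(s['time'],s['tool_pos'],s['tool_rot'],s['qpos'])
shot("wrist","w1")
E
```

```text
contact_force: [1.6, -0.4, 0.1]
opening: 0.0918
grip_force: 0.0
time: 1.85
tool_pos: [0.4789, 0.0656, 0.3219]
tool_rot: [3.141, 0.001, -0.151]
contact_force: [-0.2, -0.2, -0.5]
opening: 0.0921
grip_force: 0.0
1.85 [0.47890588 0.06562349 0.32192654] [ 3.14131506e+00  1.05193788e-03 -1.51159879e-01] [-2.24479372e-02  2.08990075e-01  1.46693910e+00 -1.41040825e-04
  1.46674235e+00  1.69952285e+00]
```

View pics/w1.png

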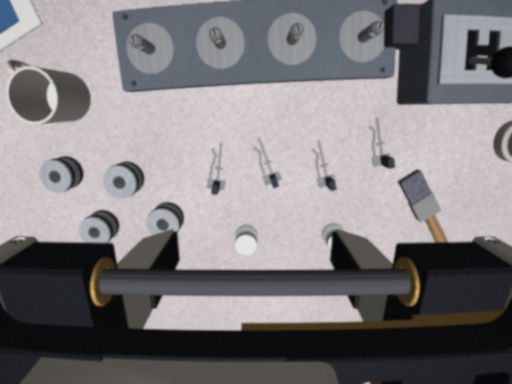

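```bash
python3 - <<'E'
from h import *
im=cv2.imread("pics/w1.png"); 
a=cv2.resize(im[140:250,30:200],None,fx=4,fy=4,interpolation=cv2.INTER_CUBIC)[:, :680]
b=cv2.resize(im[10:85,110:400],None,fx=2.6,fy=2.6,interpolation=cv2.INTER_CUBIC)
W=max(a.shape[1],b.shape[1]); pad=lambda x:cv2.copyMakeBorder(x,0,0,0,W-x.shape[1],cv2.BORDER_CONSTANT)
o=np.vstack([b[:155],pad(a)]); print(o.shape); cv2.imwrite("pics/cr1.png",o)
c=cam("wrist")
g=cv2.cvtColor(im,cv2.COLOR_BGR2GRAY); 
n,l,st,ce=cv2.connectedComponentsWithStats((g<70).astype(np.uint8))
for i in range(1,n):
    if 15<st[i,4]<600 and st[i,1]<260: print("dark",st[i],ce[i].round(1))
E
```

```text
(595, 754, 3)
dark [359  26  12  15  95] [364.4  33.6]
dark [288  34   5   9  27] [289.4  38.1]
dark [143  40  11  10  47] [148.   44.5]
dark [495 128   9  22  85] [498.  139.6]
dark [509 137   3  17  39] [510.2 144.9]
dark [ 65 157  18  26  98] [ 76.8 167.9]
dark [381 156  12  11 110] [386.4 161. ]
dark [ 57 158  19  29 135] [ 69.6 169.8]
dark [120 163  23  26 161] [135.3 173.2]
dark [399 171  19  13  40] [407.6 176.7]
dark [270 175   7  11  44] [273.2 179.4]
dark [325 177   9  12  74] [329.5 182.5]
dark [213 181   7  12  63] [215.6 186.2]
dark [158 204  25  21 129] [174.1 211.3]
dark [ 92 211  26  26 202] [108.4 220.9]
dark [493 241   7   3  17] [495.7 241.9]
```

View pics/cr1.png

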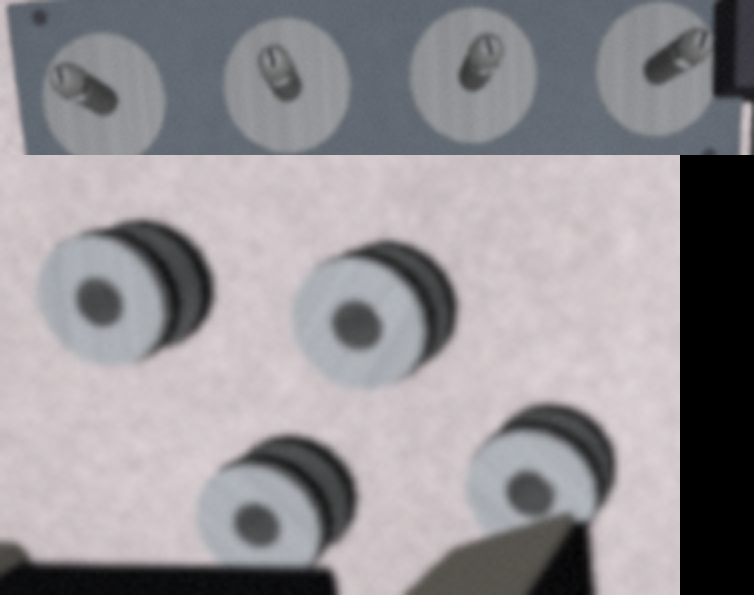

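```bash
python3 - <<'E'
from h import *
c=cam("wrist"); t=cam("top")
A=lambda p:((p[0])/4+30,(p[1]-155)/4+140)
for p,q in zip([(99,302),(357,325),(256,525),(530,493)],[(129,189),(164,199),(138,226),(180,228)]):
    print("chuck",onz(c,A(p),.04).round(4),tri([(c,A(p)),(t,q)]).round(4))
B=lambda p:(p[0]/2.6+110,p[1]/2.6+10)
T=[];D=[]
for p,q,tt in zip([(66,76),(275,62),(488,47),(697,42)],[(104,98),(287,85),(473,75),(656,69)],[(246,86),(344,92),(448,106),(550,118)]):
    T.append(onz(c,B(p),.089));D.append(onz(c,B(q),.03)); ttp=(tt[0]/2.8+110,tt[1]/2.8+100)
    print("spindle tip",T[-1].round(4),"disc",D[-1].round(4),tri([(c,B(p)),(t,ttp)]).round(4))
D=np.array(D);v=D[0]-D[3];print("yaw",np.arctan2(-v[0],v[1]),np.linalg.norm(v), D.mean(0))
print("knob",onz(c,(505,62),.17))
for p in [(386.4,160),(273.2,179),(329.5,182),(215.6,186)]: print("tab",onz(c,p,.03).round(4))
E
```

```text
chuck [0.5055 0.3783 0.04  ] [0.5057 0.3726 0.0467]
chuck [0.4804 0.276  0.04  ] [0.4803 0.2737 0.0426]
chuck [0.4046 0.343  0.04  ] [0.4043 0.3418 0.0406]
chuck [0.4023 0.225  0.04  ] [0.4015 0.2255 0.0381]
spindle tip [0.6611 0.1838 0.089 ] disc [0.6625 0.1858 0.03  ] [0.6576 0.1799 0.0996]
spindle tip [0.6506 0.0858 0.089 ] disc [0.6527 0.0864 0.03  ] [0.6378 0.0818 0.1414]
spindle tip [ 0.6427 -0.0123  0.089 ] disc [ 0.6432 -0.0128  0.03  ] [ 0.6447 -0.0137  0.0825]
spindle tip [ 0.6332 -0.1097  0.089 ] disc [ 0.6338 -0.1114  0.03  ] [ 0.6345 -0.1122  0.0835]
yaw -0.09623636874023275 0.29857793980430586 [0.64805359 0.03699872 0.03      ]
knob [ 0.57151473 -0.20927833  0.17      ]
tab [ 0.4529 -0.1393  0.03  ]
tab [0.4482 0.0391 0.03  ]
tab [ 0.4306 -0.0479  0.03  ]
tab [0.4502 0.13   0.03  ]
```

```bash
cat >> h.py <<'E'
def to(x,y,z=None,say=""):
    s=robot.observe(); Rm=rot(s["tool_rot"]); p=s["tool_pos"]
    d=Rm.T@(np.array([x,y,p[2] if z is None else z])-p)
    print(say,"t%.1f"%s["time"],"pos",p.round(4),"yaw %.3f"%s["tool_rot"][2],"-> shift",d.round(4))
def bore(xy,z,fn=None,r=0.012,thr=None):
    c,im=shot("wrist",fn); g=cv2.GaussianBlur(cv2.cvtColor(im,cv2.COLOR_RGB2GRAY),(3,3),0)
    u,v=proj(c,[*xy,z]); e=proj(c,[xy[0],xy[1]+.027,z]); w=np.hypot(*(e-[u,v]))
    m=np.zeros_like(g); cv2.circle(m,(int(u),int(v)),int(w*.8),255,-1)
    vals=g[m>0]; t=thr or (np.percentile(vals,5)+np.percentile(vals,80))/2
    n,l,st,ce=cv2.connectedComponentsWithStats(((g<t)&(m>0)).astype(np.uint8))
    b=min(range(1,n),key=lambda i:np.hypot(*(ce[i]-[u,v]))+(1e3 if st[i,4]<w*w*.1 else 0))
    P=onz(c,ce[b],z); print("bore px",ce[b].round(1),"pred",(u,v),"area",st[b,4],"exp",3.14*(w*.37)**2,"->",P.round(4)); return P
E
python3 -m jog '[[[1,-0.033,-0.0485,0.04,0],[1,-0.066,-0.097,0.08,0],[1,-0.0997,-0.146,0.12,0],[1,-0.0997,-0.146,0.16,0],[1,-0.0997,-0.146,0.18,0]]]' >/dev/null
python3 -m jog '[[[0.9,0,0,0.015,0],[0.7,0,0,0.015,0],[0.7,0,0,0.015,0],[0.7,0,0,0.015,0]]]'
python3 - <<'E'
from h import *
P=bore((.4023,.225),.04,"w2"); to(P[0],P[1],.019)
E
```

```text
time: 2.65
tool_pos: [0.4144, 0.2015, 0.1705]
tool_rot: [-3.141, -0.002, -0.148]
contact_force: [0.7, -0.5, 0.8]
opening: 0.0783
grip_force: 0.0
bore px [230.  206.8] pred (np.float64(232.2602357479201), np.float64(205.76981360201313)) area 205 exp 297.36676455789507 -> [0.4016 0.2275 0.04  ]
 t2.7 pos [0.4145 0.2015 0.1707] yaw -0.148 -> shift [-0.0171 -0.0236  0.1517]
```

View pics/w2.png

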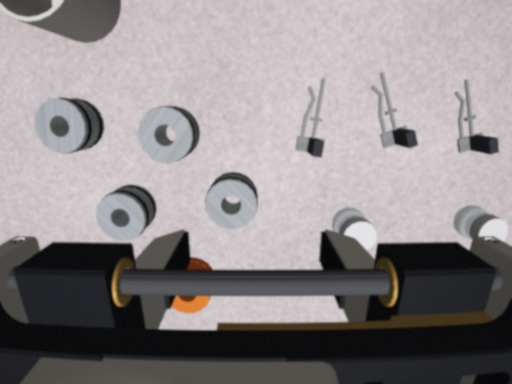

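```bash
python3 -m jog '[[[0.7,-0.017,-0.0225,0.0,0],[0.7,-0.017,-0.0225,0.04,0],[0.7,-0.017,-0.0225,0.08,0],[0.7,-0.017,-0.0225,0.11,0],[0.7,-0.017,-0.0225,0.12,0]]]' | grep -E "pos|force"
python3 -m jog '[[[0.7,0,0,0.015,0],[0.7,0,0,0.031,0],[0.7,0,0,0.031,0]]]' | grep -E "pos|force"
python3 -m jog '[[[-0.5,0,0,0,0],[-0.5,0,0,0,0],[-0.5,0,0,0,0],[-0.5,0,0,0,0],[-0.5,0,0,0,0]]]' 30
python3 -m jog '[[[-0.5,0,0,0,0],[-0.5,0,0,0,0]]]' 30
```

```text
tool_pos: [0.3988, 0.2255, 0.0469]
contact_force: [-0.9, -0.6, 0.3]
grip_force: 0.0
tool_pos: [0.3998, 0.2257, 0.0172]
contact_force: [-0.1, -0.6, 0.4]
grip_force: 0.0
time: 3.78
tool_pos: [0.4005, 0.2268, 0.0193]
tool_rot: [-3.14, -0.002, -0.148]
contact_force: [-0.4, 0.1, 7.4]
opening: 0.0537
grip_force: 30.0
time: 3.95
tool_pos: [0.4005, 0.2268, 0.0193]
tool_rot: [-3.14, -0.002, -0.148]
contact_force: [-0.7, 0.1, 6.8]
opening: 0.0538
grip_force: 30.0
```

```bash
python3 -m jog '[[[-0.5,0,0,-0.03,0],[-0.5,0,0,-0.07,0],[-0.5,0,0,-0.11,0],[-0.5,0,0,-0.14,0],[-0.5,0.015,0.025,-0.14,0]]]' | grep -E "pos|force|open"
python3 -m jog '[[[-0.5,0.018,0.033,0,0],[-0.5,0.036,0.066,0,0],[-0.5,0.054,0.099,0,0],[-0.5,0.072,0.12,0,0],[-0.5,0.072,0.12,0,0]]]' | grep -E "pos|force|open"
python3 -m jog '[[[-0.5,0.018,0.033,0,0],[-0.5,0.036,0.066,0,0],[-0.5,0.054,0.099,0,0],[-0.5,0.072,0.12,0,0],[-0.5,0.072,0.12,0,0]]]' | grep -E "pos|force|open"
python3 - <<'E'
from h import *
s=robot.observe(); print(s['tool_pos'],s['tool_rot'])
c,im=shot("wrist","w3")
for i,p in enumerate([(.662,.1848),(.6517,.0861),(.643,-.0126),(.6335,-.1105)]): print(i,proj(c,[*p,.09]).round(1),proj(c,[*p,.03]).round(1))
cv2.imwrite("pics/w3c.png",cv2.resize(im[:260,:,::-1],(800,406),interpolation=cv2.INTER_CUBIC))
E
```

```text
tool_pos: [0.4127, 0.203, 0.1643]
contact_force: [1.4, 0.1, -2.4]
opening: 0.0535
grip_force: 30.0
tool_pos: [0.4666, 0.0662, 0.1585]
contact_force: [1.0, 0.6, -2.9]
opening: 0.0538
grip_force: 30.0
tool_pos: [0.5199, -0.063, 0.1583]
contact_force: [-0.3, -1.1, -1.9]
opening: 0.0537
grip_force: 30.0
[ 0.51992912 -0.06304407  0.15831226] [ 3.14002911e+00 -2.62852848e-03 -1.51832900e-01]
0 [-76.6  90.5] [-19.5  91.2]
1 [25.6 73.8] [72.1 80.2]
2 [154.8  58.5] [176.5  69.6]
3 [295.7  49.1] [286.3  62.6]
```

View pics/w3c.png

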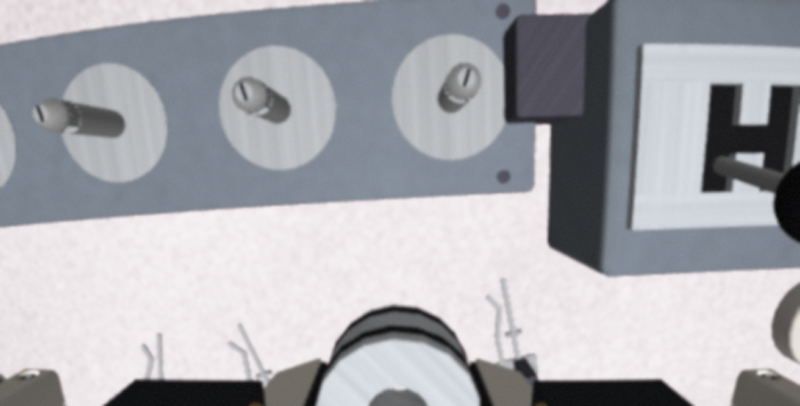

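```bash
for i in 1 2 3; do python3 -m jog '[[[-0.5,0,0,0,-0.125],[-0.5,0,0,0,-0.25],[-0.5,0,0,0,-0.375],[-0.5,0,0,0,-0.5],[-0.5,0,0,0,-0.542]]]' >/dev/null; done
python3 - <<'E'
from h import *
to(.6333,-.113,.135)
E
```

```text
t6.5 pos [ 0.5168 -0.0572  0.1581] yaw 1.486 -> shift [-0.0457  0.1209  0.0229]
```

```bash
python3 -m jog '[[[-0.5,-0.015,0.04,0,0],[-0.5,-0.03,0.08,0,0],[-0.5,-0.0457,0.121,0.0,0],[-0.5,-0.0457,0.121,0.023,0],[-0.5,-0.0457,0.121,0.023,0]]]' | grep -E "pos|force|open"
python3 -m jog '[[[-0.5,0,0,0,0],[-0.5,0,0,0,0]]]' >/dev/null
python3 - <<'E'
from h import *
to(.6333,-.113,.11)
c,im=shot("wrist","w4")
E
```

```text
tool_pos: [0.6337, -0.1147, 0.1312]
contact_force: [-2.2, 1.3, -4.4]
opening: 0.0537
grip_force: 30.0
 t7.1 pos [ 0.633  -0.1142  0.1355] yaw 1.479 -> shift [0.0012 0.0002 0.0255]
```

View pics/w4.png

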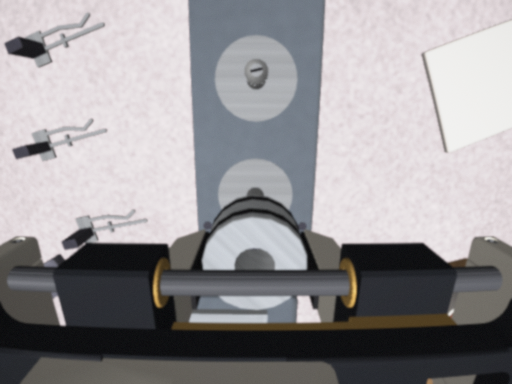

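```bash
python3 -m jog '[[[-0.5,0.001,0,0.02,0],[-0.5,0.001,0,0.03,0],[-0.5,0.001,0,0.035,0],[-0.5,0.001,0,0.04,0],[-0.5,0.001,0,0.04,0]]]' | grep -E "pos|force|open"
python3 -m jog '[[[-0.5,0,0,0.01,0],[-0.5,0,0,0.02,0],[-0.5,0,0,0.03,0],[-0.5,0,0,0.036,0],[-0.5,0,0,0.036,0]]]' | grep -E "pos|force|open"
```

```text
tool_pos: [0.6336, -0.1146, 0.0947]
contact_force: [-0.6, 0.7, -2.1]
opening: 0.0534
grip_force: 30.0
tool_pos: [0.633, -0.1147, 0.0569]
contact_force: [0.1, 0.7, -2.2]
opening: 0.0536
grip_force: 30.0
```

```bash
python3 -m jog '[[[-0.5,0,0,0.004,0],[-0.5,0,0,0.007,0],[-0.5,0,0,0.008,0],[-0.5,0,0,0.008,0]]]' | grep -E "pos|force|open"
python3 -m jog '[[[0.35,0,0,0,0],[0.35,0,0,0,0],[0.35,0,0,0,0],[0.35,0,0,0,0]]]' | grep -E "pos|force|open"
python3 -m jog '[[[0.35,0,0,-0.04,0],[0.35,0,0,-0.08,0],[0.35,0,0,-0.115,0],[0.35,0,0,-0.115,0]]]' | grep -E "pos|force|open"
python3 - <<'E'
from h import *
to(.4804,.276,.15,"B")
E
```

```text
tool_pos: [0.6341, -0.1149, 0.0511]
contact_force: [0.1, -0.5, -2.7]
opening: 0.0538
grip_force: 30.0
tool_pos: [0.6344, -0.115, 0.0518]
contact_force: [-0.0, 1.0, -0.7]
opening: 0.0618
grip_force: 0.0
tool_pos: [0.6378, -0.1159, 0.1751]
contact_force: [1.1, -0.6, 0.7]
opening: 0.0618
grip_force: 0.0
B t9.0 pos [ 0.6378 -0.1159  0.1751] yaw 1.478 -> shift [ 0.3756 -0.1934  0.0212]
```

```bash
python3 -m jog '[[[0.7,0.037,-0.018,0,0],[0.7,0.074,-0.037,0,0],[0.7,0.111,-0.057,0,0],[0.7,0.148,-0.076,0,0],[0.7,0.18,-0.0934,0,0]]]' | grep -E "pos"
python3 -m jog '[[[0.7,0.037,-0.018,0,0],[0.7,0.074,-0.037,0,0],[0.7,0.111,-0.057,0,0],[0.7,0.148,-0.076,0,0],[0.7,0.185,-0.095,0,0]]]' | grep -E "pos"
python3 -m jog '[[[0.7,0.0056,-0.0034,0.02,0],[0.7,0.0056,-0.0034,0.02,0],[0.7,0.0056,-0.0034,0.02,0]]]' | grep -E "pos|open"
python3 - <<'E'
from h import *
P=bore((.4804,.276),.04,"w5"); to(P[0],P[1],.019)
E
```

```text
tool_pos: [0.5566, 0.075, 0.1664]
tool_pos: [0.4795, 0.2675, 0.1665]
tool_pos: [0.4769, 0.2716, 0.1457]
opening: 0.0779
bore px [259.4 192.8] pred (np.float64(258.1088959237125), np.float64(192.00626022997156)) area 229 exp 369.26514748126436 -> [0.4815 0.2751 0.04  ]
 t10.1 pos [0.4779 0.2711 0.1464] yaw 1.478 -> shift [0.0044 0.0032 0.1274]
```

View pics/w5.png

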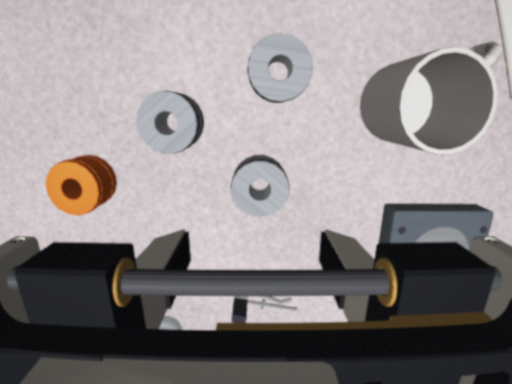

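```bash
python3 -m jog '[[[0.7,0.0065,0.0035,0.03,0],[0.7,0.0065,0.0035,0.07,0],[0.7,0.0065,0.0035,0.1,0],[0.7,0.0065,0.0035,0.12,0],[0.7,0.0065,0.0035,0.127,0]]]' | grep -E "pos|force"
python3 -m jog '[[[0.7,0,0,0,0],[-0.5,0,0,0,0],[-0.5,0,0,0,0],[-0.5,0,0,0,0],[-0.5,0,0,0,0]]]' 30 | grep -E "pos|force"
python3 -m jog '[[[-0.5,0,0,0,0],[-0.5,0,0,0,0]]]' 30
python3 -m jog '[[[-0.5,0,0,-0.03,0],[-0.5,0,0,-0.07,0],[-0.5,0,0,-0.11,0],[-0.5,0,0,-0.12,0],[-0.5,0,0,-0.12,0]]]' | grep -E "pos|force|open"
python3 - <<'E'
from h import *
to(.6431,-.013,.14,"S2")
E
```

```text
tool_pos: [0.4813, 0.2756, 0.0167]
contact_force: [-1.2, -0.2, 0.4]
grip_force: 0.0
tool_pos: [0.4826, 0.2781, 0.0206]
contact_force: [-0.6, 0.6, 0.4]
grip_force: 0.0
time: 11.1
tool_pos: [0.4824, 0.2781, 0.0205]
tool_rot: [3.14, -0.001, 1.478]
contact_force: [-0.5, -1.2, 6.9]
opening: 0.053
grip_force: 30.0
tool_pos: [0.4835, 0.2787, 0.1428]
contact_force: [0.1, 0.5, -2.1]
opening: 0.0529
grip_force: 30.0
S2 t11.5 pos [0.4835 0.2787 0.1428] yaw 1.478 -> shift [-0.2757  0.1859  0.0032]
```

```bash
python3 -m jog '[[[-0.5,-0.033,0.022,0,0],[-0.5,-0.066,0.044,0,0],[-0.5,-0.1,0.067,0,0],[-0.5,-0.133,0.09,0,0],[-0.5,-0.138,0.093,0,0]]]' | grep -E "pos"
python3 -m jog '[[[-0.5,-0.033,0.022,0,0],[-0.5,-0.066,0.044,0,0],[-0.5,-0.1,0.067,0,0],[-0.5,-0.133,0.09,0,0],[-0.5,-0.138,0.093,0,0]]]' | grep -E "pos"
python3 -m jog '[[[-0.5,0,0,0,0],[-0.5,0,0,0,0]]]' >/dev/null
python3 - <<'E'
from h import *
to(.6433,-.0135,.1,"S2")
c,im=shot("wrist","w6")
print([proj(c,[*p,.03]).round(1) for p in [(.6517,.0861)]])
cv2.imwrite("pics/w6c.png",im[:300,100:412,::-1])
E
```

```text
tool_pos: [0.5633, 0.1263, 0.1368]
tool_pos: [0.6428, -0.0203, 0.1364]
S2 t12.5 pos [ 0.64   -0.0139  0.1369] yaw 1.477 -> shift [0.0007 0.0034 0.0369]
[array([257.9,  80.7])]
```

View pics/w6c.png

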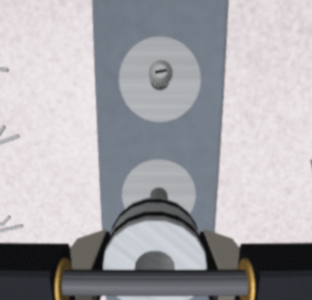

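```bash
python3 -m jog '[[[-0.5,0.001,0.0037,0.02,0],[-0.5,0.001,0.0037,0.03,0],[-0.5,0.001,0.0037,0.035,0],[-0.5,0.001,0.0037,0.04,0],[-0.5,0.001,0.0037,0.04,0]]]' | grep -E "pos|force|open"
python3 -m jog '[[[-0.5,0,0,0.01,0],[-0.5,0,0,0.02,0],[-0.5,0,0,0.03,0],[-0.5,0,0,0.04,0],[-0.5,0,0,0.042,0]]]' | grep -E "pos|force|open"
python3 -m jog '[[[-0.5,0,0,0.004,0],[-0.5,0,0,0.005,0],[-0.5,0,0,0.005,0]]]' | grep -E "pos|force|open"
```

```text
tool_pos: [0.6442, -0.0127, 0.0982]
contact_force: [-1.1, 0.0, -1.6]
opening: 0.0532
grip_force: 30.0
tool_pos: [0.644, -0.0136, 0.0546]
contact_force: [-0.4, 0.7, -3.0]
opening: 0.0528
grip_force: 30.0
tool_pos: [0.6451, -0.0136, 0.052]
contact_force: [-1.7, 1.3, -3.6]
opening: 0.0531
grip_force: 30.0
```

```bash
python3 -m jog '[[[0.35,0,0,0,0],[0.35,0,0,0,0],[0.35,0,0,0,0],[0.35,0,0,0,0]]]' | grep -E "force|open"
python3 -m jog '[[[0.35,0,0,-0.04,0],[0.35,0,0,-0.08,0],[0.35,0,0,-0.1,0],[0.35,0.013,-0.01,-0.1,0]]]' | grep -E "pos|force|open"
python3 -m jog '[[[0.7,0.03,-0.025,0,0],[0.7,0.06,-0.05,0,0],[0.7,0.09,-0.075,0,0],[0.7,0.12,-0.1,0,0],[0.7,0.15,-0.125,0,0]]]' | grep -E "pos"
python3 -m jog '[[[0.7,0.03,-0.025,0,0],[0.7,0.06,-0.05,0,0],[0.7,0.09,-0.075,0,0],[0.7,0.12,-0.1,0,0],[0.7,0.15,-0.125,0,0]]]' | grep -E "pos"
python3 -m jog '[[[0.7,0.02,-0.0125,0,0],[0.7,0.02,-0.0125,0,0],[0.7,0.02,-0.0125,0,0]]]' | grep -E "pos|open"
python3 - <<'E'
from h import *
P=bore((.4046,.343),.04,"w7"); to(P[0],P[1],.019)
P=bore((.5055,.376),.04); 
E
```

```text
contact_force: [0.2, -0.3, 1.1]
opening: 0.062
grip_force: 0.0
tool_pos: [0.6405, -0.0021, 0.1589]
contact_force: [0.9, -0.1, 0.1]
opening: 0.0622
grip_force: 0.0
tool_pos: [0.5248, 0.1625, 0.1528]
tool_pos: [0.4142, 0.3237, 0.1528]
tool_pos: [0.4042, 0.3443, 0.1526]
opening: 0.078
bore px [256.  196.7] pred (np.float64(255.02080448992325), np.float64(196.22233257761044)) area 217 exp 343.79373730751735 -> [0.4055 0.3424 0.04  ]
 t15.4 pos [0.4048 0.3434 0.1525] yaw 1.479 -> shift [-0.0009  0.0007  0.1335]
bore px [364.9 146.4] pred (np.float64(361.616300448645), np.float64(150.88119301342155)) area 307 exp 396.030059778488 -> [0.5085 0.3798 0.04  ]
```

```bash
python3 -m jog '[[[0.7,0.0012,0.001,0.03,0],[0.7,0.0012,0.001,0.07,0],[0.7,0.0012,0.001,0.1,0],[0.7,0.0012,0.001,0.12,0],[0.7,0.0012,0.001,0.133,0]]]' | grep -E "pos|force"
python3 -m jog '[[[0.7,0,0,0,0],[-0.5,0,0,0,0],[-0.5,0,0,0,0],[-0.5,0,0,0,0],[-0.5,0,0,0,0]]]' 30 | grep -E "pos|force"
python3 -m jog '[[[-0.5,0,0,0,0],[-0.5,0,0,0,0]]]' 30
python3 -m jog '[[[-0.5,0,0,-0.03,0],[-0.5,0,0,-0.07,0],[-0.5,0,0,-0.11,0],[-0.5,0,0,-0.12,0],[-0.5,0,0,-0.12,0]]]' | grep -E "pos|force|open"
python3 - <<'E'
from h import *
to(.6525,.086,.14,"S1")
E
```

```text
tool_pos: [0.4057, 0.3422, 0.0167]
contact_force: [0.7, 0.2, 0.4]
grip_force: 0.0
tool_pos: [0.4066, 0.3446, 0.0204]
contact_force: [-0.3, 0.1, 0.3]
grip_force: 0.0
time: 16.5
tool_pos: [0.4064, 0.3447, 0.0203]
tool_rot: [3.14, -0.001, 1.478]
contact_force: [0.2, -1.9, 7.6]
opening: 0.0526
grip_force: 30.0
tool_pos: [0.4073, 0.3455, 0.1426]
contact_force: [1.5, 0.1, -3.3]
opening: 0.0529
grip_force: 30.0
S1 t16.9 pos [0.4073 0.3455 0.1426] yaw 1.478 -> shift [-0.2357  0.2682  0.0031]
```

```bash
python3 -m jog '[[[-0.5,-0.025,0.028,0,0],[-0.5,-0.05,0.057,0,0],[-0.5,-0.075,0.085,0,0],[-0.5,-0.1,0.114,0,0],[-0.5,-0.118,0.134,0,0]]]' | grep -E "pos"
python3 -m jog '[[[-0.5,-0.025,0.028,0,0],[-0.5,-0.05,0.057,0,0],[-0.5,-0.075,0.085,0,0],[-0.5,-0.1,0.114,0,0],[-0.5,-0.118,0.134,0,0]]]' | grep -E "pos"
python3 -m jog '[[[-0.5,0,0,0,0],[-0.5,0,0,0,0]]]' >/dev/null
python3 - <<'E'
from h import *
to(.6525,.086,.1,"S1")
c,im=shot("wrist","w8"); g=cv2.cvtColor(im,cv2.COLOR_RGB2GRAY)
u,v=proj(c,[.6625,.185,.03]); print(u,v)
n,l,st,ce=cv2.connectedComponentsWithStats((g[:180]>150).astype(np.uint8))
hsv=cv2.cvtColor(im,cv2.COLOR_RGB2HSV)
for r in (int(v)-15,int(v)+15): print(r,g[r,180:340:4])
E
```

```text
tool_pos: [0.529, 0.2118, 0.1367]
tool_pos: [0.6514, 0.0816, 0.136]
S1 t17.9 pos [0.65   0.0831 0.1358] yaw 1.475 -> shift [0.0032 0.0024 0.0358]
258.4569113855735 77.83819495465895
62 [222 225 225 208 123 122 123 127 126 124 156 174 173 174 174 173 173 165
 153 172 172 150 106 170 171 173 171 171 170 169 125 124 122 124 126 125
 137 222 224 226]
92 [223 229 227 222 128 124 125 123 124 126 142 178 179 177 178 179 178 177
 178 178 178 178 178 176 177 176 178 177 178 161 126 126 126 127 125 120
 208 218 217 223]
```

```bash
python3 -m jog '[[[-0.5,0.003,0.0027,0.02,0],[-0.5,0.003,0.0027,0.03,0],[-0.5,0.003,0.0027,0.035,0],[-0.5,0.003,0.0027,0.04,0],[-0.5,0.003,0.0027,0.04,0]]]' | grep -E "pos|force|open"
python3 -m jog '[[[-0.5,0,0,0.01,0],[-0.5,0,0,0.02,0],[-0.5,0,0,0.03,0],[-0.5,0,0,0.04,0],[-0.5,0,0,0.042,0]]]' | grep -E "pos|force|open"
python3 -m jog '[[[-0.5,0,0,0.004,0],[-0.5,0,0,0.004,0],[-0.5,0,0,0.004,0]]]' | grep -E "pos|force|open"
```

```text
tool_pos: [0.6525, 0.0879, 0.098]
contact_force: [-1.1, -0.5, -2.5]
opening: 0.0526
grip_force: 30.0
tool_pos: [0.6523, 0.0872, 0.0545]
contact_force: [-0.2, -0.9, -2.1]
opening: 0.0527
grip_force: 30.0
tool_pos: [0.6538, 0.0872, 0.0533]
contact_force: [1.1, -0.0, -2.3]
opening: 0.053
grip_force: 30.0
```

```bash
python3 -m jog '[[[0.35,0,0,0,0],[0.35,0,0,0,0],[0.35,0,0,0,0],[0.35,0,0,0,0]]]' | grep -E "force|open"
python3 -m jog '[[[0.35,0,0,-0.04,0],[0.35,0,0,-0.08,0],[0.35,0,0,-0.11,0],[0.35,0.013,-0.01,-0.11,0]]]' | grep -E "pos|force|open"
python3 -m jog '[[[0.7,0.033,-0.021,0,0.125],[0.7,0.066,-0.042,0,0.25],[0.7,0.099,-0.063,0,0.375],[0.7,0.132,-0.082,0,0.5],[0.7,0.132,-0.082,0,0.62]]]' | grep -E "pos|rot"
python3 -m jog '[[[0.7,0,0,0,0],[0.7,0,0,0,0]]]' | grep -E "pos|rot"
python3 - <<'E'
from h import *
to(.5065,.378,.15)
E
```

```text
contact_force: [0.1, 0.7, -0.5]
opening: 0.0622
grip_force: 0.0
tool_pos: [0.6496, 0.0993, 0.1714]
contact_force: [0.8, 1.4, 0.2]
opening: 0.0619
grip_force: 0.0
tool_pos: [0.5721, 0.2463, 0.1636]
tool_rot: [-3.139, -0.001, 0.857]
tool_pos: [0.5755, 0.2403, 0.1634]
tool_rot: [3.141, -0.0, 0.862]
 t20.3 pos [0.5755 0.2403 0.1634] yaw 0.862 -> shift [ 0.0596 -0.142   0.0133]
```

```bash
python3 -m jog '[[[0.7,0.015,-0.037,0,0.125],[0.7,0.03,-0.074,0,0.25],[0.7,0.045,-0.11,0,0.375],[0.7,0.06,-0.142,0.01,0.5],[0.7,0.06,-0.142,0.013,0.62]]]' | grep -E "pos|rot"
python3 -m jog '[[[0.7,0,0,0,0],[0.7,0,0,0,0]]]' | grep -E "pos|rot"
python3 - <<'E'
from h import *
P=bore((.507,.378),.04,"w9"); to(P[0],P[1],.019)
E
```

```text
tool_pos: [0.5049, 0.3826, 0.1493]
tool_rot: [-3.14, 0.001, 0.248]
tool_pos: [0.5082, 0.3774, 0.15]
tool_rot: [3.141, 0.0, 0.252]
bore px [250.2 198.5] pred (np.float64(252.2581719209195), np.float64(197.37443919460821)) area 229 exp 363.86140775240483 -> [0.5054 0.3796 0.04  ]
 t20.9 pos [0.5086 0.377  0.1503] yaw 0.251 -> shift [-0.0024 -0.0033  0.1313]
```

```bash
python3 -m jog '[[[0.7,-0.0004,-0.0033,0.03,0],[0.7,-0.0004,-0.0033,0.07,0],[0.7,-0.0004,-0.0033,0.1,0],[0.7,-0.0004,-0.0033,0.12,0],[0.7,-0.0004,-0.0033,0.131,0]]]' | grep -E "pos|force"
python3 -m jog '[[[0.7,0,0,0,0],[-0.5,0,0,0,0],[-0.5,0,0,0,0],[-0.5,0,0,0,0],[-0.5,0,0,0,0]]]' 30 | grep -E "pos|force"
python3 -m jog '[[[-0.5,0,0,0,0],[-0.5,0,0,0,0]]]' 30
python3 -m jog '[[[-0.5,0,0,-0.03,0],[-0.5,0,0,-0.07,0],[-0.5,0,0,-0.11,0],[-0.5,0,0,-0.13,0],[-0.5,0,0,-0.13,0]]]' | grep -E "pos|force|open"
python3 -m jog '[[[-0.5,0,0,0,0.125],[-0.5,0,0,0,0.25],[-0.5,0,0,0,0.35],[-0.5,0,0,0,0.35]]]' | grep -E "pos|force|open"
python3 - <<'E'
from h import *
to(.58,.195,.15,"preS0")
to(.6615,.185,.14,"S0")
E
```

```text
tool_pos: [0.5062, 0.3791, 0.0165]
contact_force: [-0.6, -1.9, 0.3]
grip_force: 0.0
tool_pos: [0.5071, 0.3819, 0.0209]
contact_force: [0.6, -0.2, 1.0]
grip_force: 1.0
time: 21.93
tool_pos: [0.507, 0.3819, 0.0208]
tool_rot: [-3.141, -0.003, 0.247]
contact_force: [-0.2, -0.8, 5.7]
opening: 0.0534
grip_force: 30.0
tool_pos: [0.5084, 0.3831, 0.1553]
contact_force: [0.7, 1.6, -2.8]
opening: 0.0534
grip_force: 30.0
tool_pos: [0.5052, 0.3812, 0.1474]
contact_force: [-0.5, -0.4, -2.8]
opening: 0.0536
grip_force: 30.0
preS0 t22.7 pos [0.5052 0.3812 0.1474] yaw -0.106 -> shift [ 0.0941  0.1772 -0.0025]
S0 t22.7 pos [0.5052 0.3812 0.1474] yaw -0.106 -> shift [0.1762 0.1784 0.0073]
```

```bash
python3 -m jog '[[[-0.5,0.02,0.036,0,0],[-0.5,0.04,0.072,0,0],[-0.5,0.06,0.108,0,0],[-0.5,0.08,0.144,0,0],[-0.5,0.094,0.178,0,0]]]' | grep -E "pos"
python3 -m jog '[[[-0.5,0,0,0,0],[-0.5,0,0,0,0]]]' >/dev/null
python3 - <<'E'
from h import *
to(.662,.1855,.14,"S0")
c,im=shot("wrist","w10")
for i,p in enumerate([(.6625,.185),(.6525,.086)]): print(i,proj(c,[*p,.09]).round(1),proj(c,[*p,.03]).round(1))
cv2.imwrite("pics/w10c.png",cv2.resize(im[:290,50:450,::-1],None,fx=1.9,fy=1.9,interpolation=cv2.INTER_CUBIC))
E
```

```text
tool_pos: [0.5818, 0.1926, 0.148]
S0 t23.3 pos [0.5814 0.1927 0.148 ] yaw -0.104 -> shift [ 0.0809 -0.0013  0.0079]
0 [251.6 104.8] [252.1 105.6]
1 [394.5 106. ] [363.7 106.2]
```

View pics/w10c.png

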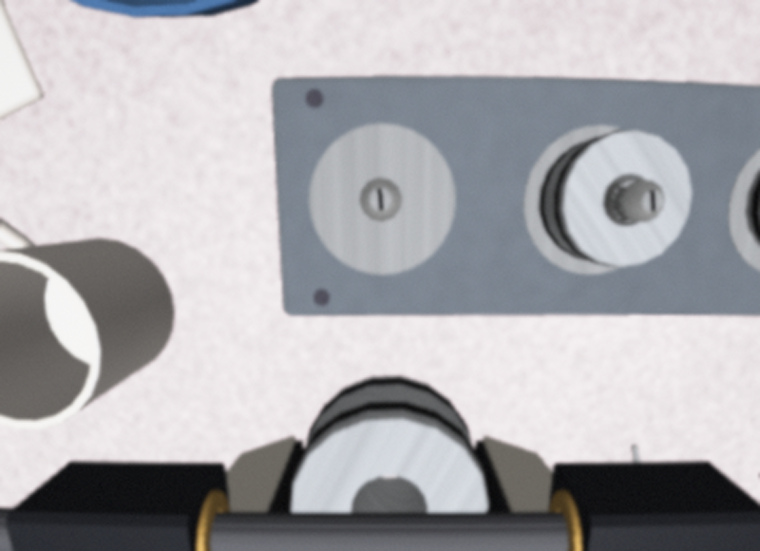

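```bash
python3 -m jog '[[[-0.5,0.04,-0.0025,0,0],[-0.5,0.0815,-0.0025,0,0],[-0.5,0.0815,-0.0025,0,0],[-0.5,0.0815,-0.0025,0,0]]]' >/dev/null
python3 -m jog '[[[-0.5,0,0,0.02,0],[-0.5,0,0,0.03,0],[-0.5,0,0,0.04,0],[-0.5,0,0,0.05,0],[-0.5,0,0,0.05,0]]]' | grep -E "pos|force|open"
python3 -m jog '[[[-0.5,0,0,0.01,0],[-0.5,0,0,0.02,0],[-0.5,0,0,0.03,0],[-0.5,0,0,0.04,0],[-0.5,0,0,0.045,0]]]' | grep -E "pos|force|open"
python3 - <<'E'
from h import *
to(.6625,.185,.052)
E
```

```text
tool_pos: [0.6612, 0.189, 0.097]
contact_force: [0.8, -1.2, -2.3]
opening: 0.0534
grip_force: 30.0
tool_pos: [0.6617, 0.1889, 0.052]
contact_force: [-0.6, -0.1, -2.4]
opening: 0.0536
grip_force: 30.0
 t24.5 pos [0.6617 0.1889 0.052 ] yaw -0.103 -> shift [ 0.0012  0.0038 -0.    ]
```

```bash
python3 -m jog '[[[-0.5,0,0,0.002,0],[0.35,0,0,0.001,0],[0.35,0,0,0,0],[0.35,0,0,0,0],[0.35,0,0,0,0]]]' | grep -E "force|open"
python3 -m jog '[[[0.35,0,0,-0.04,0],[0.35,0,0,-0.08,0],[0.35,0,0,-0.11,0],[0.35,-0.02,0.01,-0.11,0]]]' | grep -E "pos|force|open"
python3 -m jog '[[[0.35,-0.04,0.01,0,0],[0.35,-0.08,0.02,0,0],[0.35,-0.12,0.03,0,0],[0.35,-0.16,0.04,0,0],[0.35,-0.195,0.05,0.0,0]]]' | grep -E "pos"
python3 -m jog '[[[0,0,0.02,0,0],[0,0,0.02,0,0],[0,0,0.02,0,0]]]' | grep -E "pos|open"
python3 - <<'E'
from h import *
c,im=shot("wrist","w11")
for y in [(.4502,.13),(.4482,.0391),(.4306,-.0479),(.4529,-.1393)]: print(proj(c,[*y,.036]).round(0))
cv2.imwrite("pics/w11c.png",cv2.resize(im[60:260,170:,::-1],None,fx=2.3,fy=2.3,interpolation=cv2.INTER_CUBIC))
E
```

```text
contact_force: [-0.8, 0.3, -0.2]
opening: 0.0619
grip_force: 0.0
tool_pos: [0.648, 0.1824, 0.1731]
contact_force: [-0.5, -0.1, 0.6]
opening: 0.0621
grip_force: 0.0
tool_pos: [0.4402, 0.1511, 0.1647]
tool_pos: [0.4414, 0.1313, 0.1653]
opening: 0.0477
[254. 183.]
[346. 176.]
[430. 184.]
[514. 155.]
```

View pics/w11c.png

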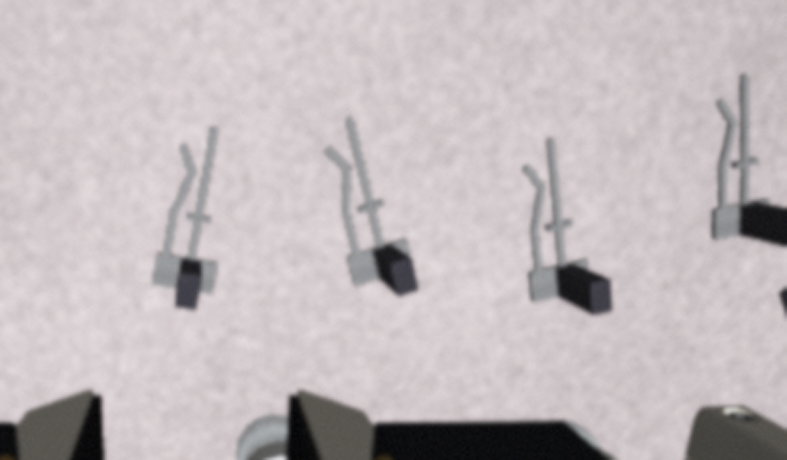

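```bash
python3 - <<'E'
from h import *
c=cam("wrist")
A=lambda p:(p[0]/2.3+170,p[1]/2.3+60)
for n,tip,base,bar,tab in [("c0",(213,128),(194,255),(199.5,218),(186,298)),("c1",(349,118),(378,245),(370,208),(405,278)),("c2",(550,140),(561,265),(558,225),(600,295)),("c3",(743,75),(744,200),(744,163),None)]:
    t,b,k=[onz(c,A(q),.002)[:2] for q in(tip,base,bar)]; d=(t-b)/np.linalg.norm(t-b)
    print(n,"tip",t.round(4),"yaw %.3f"%np.arctan2(d[1],d[0]),"bar-tip",np.linalg.norm(t-k).round(4),"tab by tip",(t-.07*d).round(4),"tab by bar",(k-.0275*d).round(4), onz(c,A(tab),.036)[:2].round(4) if tab else "")
s=robot.observe();print(s['tool_pos'],s['tool_rot'])
E
```

```text
c0 tip [0.5129 0.1146] yaw -0.250 bar-tip 0.0414 tab by tip [0.4451 0.1319] tab by bar [0.4462 0.1317] [0.4441 0.1339]
c1 tip [0.5112 0.0529] yaw 0.186 bar-tip 0.0426 tab by tip [0.4424 0.0399] tab by bar [0.4424 0.0398] [0.4432 0.0391]
c2 tip [ 0.4931 -0.0408] yaw 0.129 bar-tip 0.0408 tab by tip [ 0.4237 -0.0498] tab by bar [ 0.4253 -0.0497] [ 0.4266 -0.0489]
c3 tip [ 0.5161 -0.1363] yaw 0.108 bar-tip 0.0417 tab by tip [ 0.4465 -0.1439] tab by bar [ 0.4473 -0.1437] 
[0.44185576 0.13168081 0.16503227] [-3.14082727e+00 -2.57532913e-03 -1.04211622e-01]
```

```bash
python3 -m jog '[[[-0.2,0,0,0.03,0.1],[-0.2,0,0,0.06,0.146],[-0.2,0,0,0.08,0.146],[-0.2,0,0,0.08,0.146]]]' | grep -E "open"
python3 - <<'E'
from h import *
to(.4452,.1325,.0155)
c,im=shot("wrist","w12"); g=cv2.cvtColor(im,cv2.COLOR_RGB2GRAY)
u,v=proj(c,[.4452,.1325,.036]); print("tab top pred",u,v)
n,l,st,ce=cv2.connectedComponentsWithStats((g[:260]<75).astype(np.uint8))
for i in range(1,n):
    if st[i,4]>60: print(st[i],ce[i].round(1))
E
```

```text
opening: 0.0365
 t26.3 pos [0.4392 0.1317 0.0808] yaw -0.249 -> shift [ 0.006  -0.0024  0.0652]
tab top pred 249.61655219907317 215.78085098453198
[  34    0  116   23 1085] [83.4  8.9]
[464 162  40  30 800] [483.7 176.4]
[356 167  31  30 554] [371.  181.1]
[243 192  13  30 335] [248.9 206. ]
[211 233  13  27 229] [218.3 248.4]
[286 233  13  27 235] [290.7 248.4]
[469 239  43  21 520] [485.5 251.8]
[  94  243  101   17 1474] [147.8 251.8]
[ 315  243  100   17 1476] [360.9 251.7]
```

```bash
python3 -m jog '[[[-0.2,0.006,-0.0024,0.02,0],[-0.2,0.006,-0.0024,0.045,0],[-0.2,0.006,-0.0024,0.06,0],[-0.2,0.006,-0.0024,0.064,0],[-0.2,0.006,-0.0024,0.064,0]]]' | grep -E "pos|force"
python3 -m jog '[[[-0.2,0,0,0,0],[-1,0,0,0,0],[-1,0,0,0,0],[-1,0,0,0,0],[-1,0,0,0,0]]]' 25 | grep -E "pos|force|open"
python3 -m jog '[[[-1,0,0,0,0],[-1,0,0,0,0]]]' 25 | grep -E "pos|force|open"
```

```text
tool_pos: [0.4477, 0.1326, 0.0204]
contact_force: [-0.4, 0.0, 0.6]
grip_force: 0.0
tool_pos: [0.4474, 0.1324, 0.0208]
contact_force: [-0.4, 1.2, -0.2]
opening: 0.0146
grip_force: 0.0
tool_pos: [0.4473, 0.1324, 0.0206]
contact_force: [-1.0, 0.3, 5.7]
opening: 0.0101
grip_force: 25.0
```

```bash
python3 -m jog '[[[-1,0,0,-0.03,0],[-1,0,0,-0.07,0],[-1,0,0,-0.09,0],[-1,0,0,-0.09,-0.1],[-1,0,0,-0.09,-0.154]]]' | grep -E "pos|force|open"
python3 -m jog '[[[-1,0,0,0,0],[-1,0,0,0,0]]]' | grep -E "rot"
python3 - <<'E'
from h import *
to(.565,.196,.105)
E
```

```text
tool_pos: [0.4479, 0.1324, 0.1118]
contact_force: [0.2, -0.9, -1.4]
opening: 0.0098
grip_force: 25.0
tool_rot: [3.141, 0.0, -0.097]
 t27.9 pos [0.4467 0.1323 0.1101] yaw -0.097 -> shift [ 0.1115 -0.0749  0.005 ]
```

```bash
python3 -m jog '[[[-1,0.034,-0.022,0,0],[-1,0.068,-0.045,0,0],[-1,0.1,-0.067,0,0],[-1,0.1115,-0.075,0,0],[-1,0.1115,-0.075,0,0]]]' | grep -E "pos|force|open"
python3 -m jog '[[[-1,0,0,0,0],[-1,0,0,0,0]]]' | grep -E "rot"
python3 - <<'E'
from h import *
to(.565,.196,.0936)
c,im=shot("wrist","w13")
print("tip pred",proj(c,c[3]*0+rot(robot.observe()["tool_rot"])@np.array([.068,0,.0186])+robot.observe()["tool_pos"]))
print("spindle top",proj(c,[.662,.186,.09]))
cv2.imwrite("pics/w13c.png",cv2.resize(im[60:260,170:340,::-1],None,fx=3,fy=3,interpolation=cv2.INTER_CUBIC))
E
```

```text
tool_pos: [0.5674, 0.1978, 0.1091]
contact_force: [0.1, -1.1, -0.6]
opening: 0.0098
grip_force: 25.0
tool_rot: [3.141, 0.003, -0.096]
 t28.5 pos [0.5637 0.1959 0.1094] yaw -0.096 -> shift [ 0.0014 -0.0003  0.0158]
tip pred [252.71304741 128.53565762]
spindle top [253.1609466   70.78443071]
```

View pics/w13c.png

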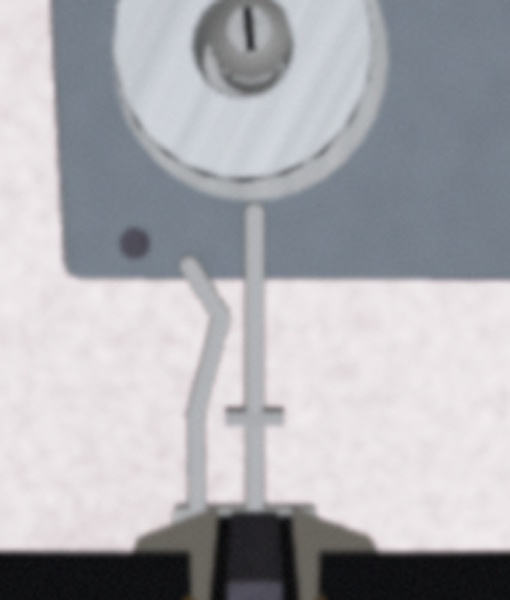

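```bash
python3 -m jog '[[[-1,0,-0.001,0.01,0],[-1,0,-0.001,0.0155,0],[-1,0,-0.001,0.0155,0],[-1,0,-0.001,0.0155,0]]]' | grep -E "pos|force"
python3 -m jog '[[[-1,0.01,0,0,0],[-1,0.02,0,0,0],[-1,0.028,0,0,0],[-1,0.032,0,0,0],[-1,0.032,0,0,0]]]' | grep -E "pos|force"
```

```text
tool_pos: [0.5645, 0.1971, 0.0941]
contact_force: [-0.9, 0.0, -0.2]
grip_force: 25.0
tool_pos: [0.5978, 0.1941, 0.0947]
contact_force: [1.1, -0.4, -0.7]
grip_force: 25.0
```

```bash
python3 -m jog '[[[-1,0.005,0,0,0],[-1,0.01,0,0,0],[-1,0.012,0,0,0],[-1,0.012,0,0,0]]]' | grep -E "pos|force"
python3 -m jog '[[[-1,0.004,0,0,0],[-1,0.008,0,0,0],[-1,0.01,0,0,0],[-1,0.01,0,0,0]]]' | grep -E "pos|force"
```

```text
tool_pos: [0.6094, 0.1932, 0.0947]
contact_force: [-0.7, -0.3, -0.3]
grip_force: 25.0
tool_pos: [0.6199, 0.1924, 0.0948]
contact_force: [1.9, 1.4, -0.8]
grip_force: 25.0
```

```bash
python3 -m jog '[[[-1,0.002,0,0,0],[-1,0.004,0,0,0],[-1,0.004,0,0,0]]]' | grep -E "pos|force"
python3 -m jog '[[[-1,0.001,0,0,0],[-1,0.002,0,0,0],[-1,0.002,0,0,0]]]' | grep -E "pos|force"
python3 -m jog '[[[-1,0.001,0,0,0],[-1,0.002,0,0,0],[-1,0.002,0,0,0]]]' | grep -E "pos|force"
python3 - <<'E'
from h import *
c,im=shot("wrist","w14"); s=robot.observe(); g=cv2.cvtColor(im,cv2.COLOR_RGB2GRAY)
print(s["tool_pos"]); X=[*(s["tool_pos"]+rot(s["tool_rot"])@np.array([.036,0,.0]))[:2],.09]; print("spindle top by home pose",X,proj(c,X),"by map",proj(c,[.662,.186,.09]))
cv2.imwrite("pics/w14c.png",cv2.resize(im[60:260,170:340,::-1],None,fx=3,fy=3,interpolation=cv2.INTER_CUBIC))
E
```

```text
tool_pos: [0.6235, 0.1917, 0.0948]
contact_force: [1.0, 1.3, -0.2]
grip_force: 25.0
tool_pos: [0.6251, 0.1915, 0.0947]
contact_force: [0.8, 0.5, -0.3]
grip_force: 25.0
tool_pos: [0.6271, 0.1913, 0.0947]
contact_force: [-0.2, 0.5, -0.4]
grip_force: 25.0
[0.62704408 0.19133487 0.09471189]
spindle top by home pose [np.float64(0.6628809457793055), np.float64(0.18791161677995635), 0.09] [252.49239393 189.93767626] by map [256.10880918 191.15366621]
```

```bash
for i in 1 2 3; do python3 -m jog '[[[-1,0.001,0,0,0],[-1,0.0015,0,0,0],[-1,0.0015,0,0,0]]]' | grep -E "pos|contact"; done
```

```text
tool_pos: [0.6283, 0.1913, 0.0946]
contact_force: [-0.3, -0.2, -0.0]
tool_pos: [0.629, 0.1913, 0.0945]
contact_force: [-5.2, 0.4, 0.7]
tool_pos: [0.6295, 0.1912, 0.0943]
contact_force: [-8.2, 0.1, 2.7]
```

```bash
python3 -m jog '[[[-1,-0.001,0,0,0],[-0.4,-0.001,0,0,0],[-0.4,-0.001,0,0,0],[-0.4,-0.001,0,0,0]]]' | grep -E "pos|contact|open"
python3 -m jog '[[[-0.4,0,0,-0.02,0],[-0.4,0,0,-0.05,0],[-0.4,-0.03,0,-0.07,0],[-0.4,-0.06,0,-0.07,0],[-0.4,-0.06,0,-0.07,0]]]' | grep -E "pos|contact|open"
python3 -m jog '[[[-0.4,0,0,0,0],[-0.4,0,0,0,0]]]' >/dev/null
python3 - <<'E'
from h import *
c,im=shot("wrist","w15"); g=cv2.cvtColor(im,cv2.COLOR_RGB2GRAY)
n,l,st,ce=cv2.connectedComponentsWithStats((g[:240]<70).astype(np.uint8))
for i in range(1,n):
    if st[i,4]>40: print(st[i],ce[i].round(1))
xm=np.array([.9954,-.0959,0]); S=np.array([.662,.1865,.075])
print("tab top",proj(c,S-.038*xm+[0,0,.034]),"tab foot",proj(c,S-.038*xm),"tip",proj(c,S+.032*xm),"shank top",proj(c,S+[0,0,.015]))
u,v=proj(c,S+.024*xm).astype(int); print(v); print(g[v-20:v+8:3,u-24:u+16:2])
to(.4424,.0398,.1)
E
```

```text
tool_pos: [0.6312, 0.1911, 0.095]
contact_force: [0.3, 1.1, 0.0]
opening: 0.0248
tool_pos: [0.5666, 0.1975, 0.1658]
contact_force: [0.4, 0.2, -0.3]
opening: 0.0273
[340  68  18  56 196] [345.2  94.9]
[453  68  25  59 363] [460.5  96.9]
[439  71  23  54 272] [445.2  97.2]
[335  79   9  39  92] [337.4  97.6]
[483  94  10  13  70] [487.6  99.8]
[250 130  12   9  98] [255.5 134.1]
tab top [255.35000342 147.03053454] tab foot [255.18757979 141.84165206] tip [255.30791991  49.42341317] shank top [255.32561969  92.00061009]
60
[[120 121 121 122 125 124 125 125 125 124 123 123 124 124 125 125 126 125
  124 124]
 [119 120 121 121 124 125 124 124 125 126 124 123 125 124 125 126 127 127
  125 126]
 [121 123 121 124 124 123 125 125 126 126 127 153 162 126 124 124 125 127
  127 127]
 [124 123 123 124 125 124 124 126 126 126 135 168 173 135 123 126 124 126
  125 126]
 [124 124 124 124 125 124 124 124 126 125 133 167 174 136 124 126 127 127
  127 127]
 [124 124 125 124 123 125 123 125 127 128 137 167 174 141 129 126 128 128
  127 127]
 [125 124 123 126 128 131 140 153 160 165 163 168 176 166 173 172 170 160
  147 138]
 [126 126 133 164 165 160 179 190 191 195 186 170 177 183 203 203 196 184
  174 173]
 [132 146 155 171 176 177 188 193 194 199 188 169 177 184 204 207 202 196
  201 200]
 [160 183 199 185 169 174 171 187 197 204 191 168 175 184 206 204 198 199
  204 203]]
 t32.5 pos [0.5718 0.1968 0.1647] yaw -0.095 -> shift [-0.114   0.1686  0.0646]
```

```bash
python3 -m jog '[[[-0.2,-0.022,0.033,0,-0.1],[-0.2,-0.045,0.066,0,-0.2],[-0.2,-0.067,0.1,0,-0.281],[-0.2,-0.09,0.133,0.02,-0.281],[-0.2,-0.114,0.1686,0.05,-0.281]]]' | grep -E "pos|rot"
python3 -m jog '[[[-0.2,0,0,0.02,0],[-0.2,0,0,0.02,0],[-0.2,0,0,0.02,0]]]' | grep -E "pos|rot"
cat >> h.py <<'E'
def tabfind(x,y,yaw,fn=None):
    c,im=shot("wrist",fn); g=cv2.cvtColor(im,cv2.COLOR_RGB2GRAY)
    d=np.array([np.cos(yaw),np.sin(yaw)]); tp=lambda k,z:proj(c,[x+k*d[0],y+k*d[1],z])
    print("pred: tab top rear/front",tp(-.008,.036).round(1),tp(.008,.036).round(1),"foot front",tp(.008,.004).round(1),"tip",tp(.07,.002).round(1))
    n,l,st,ce=cv2.connectedComponentsWithStats((g[:262]<75).astype(np.uint8)); u,v=tp(0,.02)
    i=min((i for i in range(1,n) if st[i,4]>40),key=lambda i:np.hypot(*(ce[i]-[u,v]))); print("tab blob",st[i],ce[i].round(1))
    u,v=tp(.07,.002).astype(int); r=v-10
    w=g[v-12:v+14,u-16:u+17].astype(int); w=w-np.median(w)
    print("leg min per row",[(v-12+k,u-16+int(w[k].argmin()),int(w[k].min())) for k in range(0,26,3)])
    to(x,y,.0175)
E
python3 - <<'E'
from h import *
tabfind(.4424,.0398,.186,"w16")
E
```

```text
tool_pos: [0.4494, 0.0471, 0.1234]
tool_rot: [3.14, -0.005, 0.186]
tool_pos: [0.4494, 0.0483, 0.1023]
tool_rot: [-3.141, 0.001, 0.185]
pred: tab top rear/front [262.  231.7] [262.1 213. ] foot front [261.2 200.7] tip [261.5 129.7]
tab blob [258 201  11  28 272] [262.9 214. ]
leg min per row [(np.int64(117), np.int64(247), -4), (np.int64(120), np.int64(274), -5), (np.int64(123), np.int64(272), -4), (np.int64(126), np.int64(257), -5), (np.int64(129), np.int64(261), -31), (np.int64(132), np.int64(261), -49), (np.int64(135), np.int64(261), -50), (np.int64(138), np.int64(261), -50), (np.int64(141), np.int64(261), -51)]
 t33.2 pos [0.4502 0.0487 0.1031] yaw 0.186 -> shift [-0.0094  0.0072  0.0856]
```

```bash
python3 -m jog '[[[-0.2,-0.0094,0.0072,0.03,0],[-0.2,-0.0094,0.0072,0.06,0],[-0.2,-0.0094,0.0072,0.08,0],[-0.2,-0.0094,0.0072,0.084,0],[-0.2,-0.0094,0.0072,0.084,0]]]' | grep -E "pos|force"
python3 -m jog '[[[-0.2,0,0,0,0],[-0.2,0,0,0,0]]]' | grep -E "pos|contact"
```

```text
tool_pos: [0.4415, 0.0404, 0.0184]
contact_force: [-1.2, -0.3, 0.8]
grip_force: 0.0
tool_pos: [0.4422, 0.0401, 0.02]
contact_force: [-0.0, -0.1, 0.5]
```

Good; grip, lift, turn to machine yaw.

```bash
python3 -m jog '[[[-1,0,0,0,0],[-1,0,0,0,0],[-1,0,0,0,0],[-1,0,0,0,0],[-1,0,0,0,0]]]' 25 | grep -E "pos|force|open"
python3 -m jog '[[[-1,0,0,0,0],[-1,0,0,0,0]]]' 25 | grep -E "pos|force|open"
python3 -m jog '[[[-1,0,0,-0.03,0],[-1,0,0,-0.07,0],[-1,0,0,-0.095,0.1],[-1,0,0,-0.095,0.2],[-1,0,0,-0.095,0.282]]]' | grep -E "force|open"
python3 -m jog '[[[-1,0,0,0,0],[-1,0,0,0,0]]]' | grep -E "rot"
python3 - <<'E'
from h import *
to(.654-.0955,.0868+.0092,.105)
E
```

```text
tool_pos: [0.4407, 0.0399, 0.0189]
contact_force: [-1.1, 0.3, 4.6]
opening: 0.0095
grip_force: 25.0
tool_pos: [0.4408, 0.0399, 0.0189]
contact_force: [-0.8, -0.6, 5.3]
opening: 0.0096
grip_force: 25.0
contact_force: [-0.3, -0.0, -0.8]
opening: 0.01
grip_force: 25.0
tool_rot: [3.141, 0.001, -0.094]
 t35.0 pos [0.4403 0.0399 0.1134] yaw -0.094 -> shift [ 0.1125 -0.0669  0.0083]
```

```bash
cat >> h.py <<'E'
def inhand(tipx,dz,S,fn=None):
    "leg tip and shank top columns, with the clip held: tipx, dz = tip ahead of / leg below the TCP"
    c,im=shot("wrist",fn); g=cv2.cvtColor(im,cv2.COLOR_RGB2GRAY).astype(int); s=robot.observe()
    f=lambda k:proj(c,s["tool_pos"]+rot(s["tool_rot"])@np.array([k,0,dz]))
    print("tip pred",f(tipx).round(1),"mid pred",f(tipx-.025).round(1))
    u,v=f(tipx).astype(int)
    for r in range(v-9,v+40,6): print(r,u-16,g[r,u-16:u+17])
    u,v=proj(c,[*S,.09]); print("shank top pred",u,v); u,v=int(u),int(v)
    for r in range(v-4,v+6,2): print(r,u-12,g[r,u-12:u+13])
E
python3 -m jog '[[[-1,0.034,-0.02,0,0],[-1,0.068,-0.04,0,0],[-1,0.1,-0.06,0,0],[-1,0.1125,-0.067,0.006,0],[-1,0.1125,-0.067,0.008,0]]]' | grep -E "pos|force|open"
python3 -m jog '[[[-1,0,0,0,0],[-1,0,0,0,0]]]' | grep -E "rot"
python3 - <<'E'
from h import *
inhand(.0716,.0169,(.654,.0868),"w17"); to(.654-.0955,.0868+.0092,.0925)
E
```

```text
tool_pos: [0.5612, 0.097, 0.104]
contact_force: [-0.1, -0.7, -1.0]
opening: 0.0097
grip_force: 25.0
tool_rot: [3.141, 0.003, -0.095]
tip pred [252.7 121.9] mid pred [252.8 166.3]
112 236 [214 215 212 212 211 212 215 216 219 220 220 219 219 219 217 216 214 214
 213 215 214 215 214 216 218 219 219 217 215 214 215 215 215]
118 236 [211 214 216 215 215 213 214 212 214 213 213 215 217 218 221 219 219 218
 217 217 216 215 214 215 214 216 214 215 216 219 218 217 210]
124 236 [183 185 185 182 178 174 173 172 169 163 166 166 168 172 166 160 172 184
 188 187 185 172 159 167 177 180 181 180 183 183 184 187 190]
130 236 [139 142 147 152 156 163 166 171 172 174 177 177 178 175 170 164 175 185
 188 190 187 175 163 173 178 177 174 165 158 153 147 144 139]
136 236 [136 134 136 134 133 135 134 134 133 131 132 131 130 131 132 147 171 185
 188 190 186 168 136 128 132 131 132 133 132 131 134 133 134]
142 236 [152 134 132 134 132 133 131 131 130 131 131 130 131 129 133 145 171 185
 191 190 185 173 146 136 134 135 133 134 134 133 134 133 133]
148 236 [189 188 181 165 142 131 131 133 132 133 134 132 133 13
[... 346 characters left out ...]
33 233 233 235 237]
shank top pred 251.3962205124336 73.36461374482542
69 239 [111 109 111 114 118 122 129 141 153 151 125  86  76 117 160 175 171 160
 146 137 130 131 128 126 122]
71 239 [110 111 113 119 122 129 148 168 178 177 150  92  55  98 153 178 182 180
 170 161 145 140 136 132 128]
73 239 [111 114 120 123 131 145 168 178 183 180 161 108  59  76 130 169 181 183
 183 177 163 152 146 141 136]
75 239 [116 119 124 129 136 154 172 183 184 183 168 126  74  63 115 165 186 187
 188 185 176 159 149 146 141]
77 239 [120 123 127 131 140 157 174 184 186 189 181 155  98  59 102 159 183 189
 188 185 172 160 151 148 142]
 t35.6 pos [0.5576 0.0954 0.1052] yaw -0.096 -> shift [ 0.0009 -0.0007  0.0127]
```

```bash
python3 -m jog '[[[-1,0,-0.0017,0.01,0],[-1,0,-0.0017,0.0125,0],[-1,0,-0.0017,0.0125,0],[-1,0,-0.0017,0.0125,0]]]' | grep -E "pos|contact"
python3 -m jog '[[[-1,0.01,0,0,0],[-1,0.02,0,0,0],[-1,0.025,0,0,0],[-1,0.03,0,0,0],[-1,0.03,0,0,0]]]' | grep -E "pos|contact"
python3 -m jog '[[[-1,0.004,0,0,0],[-1,0.008,0,0,0],[-1,0.01,0,0,0],[-1,0.01,0,0,0]]]' | grep -E "pos|contact"
for i in 1 2 3 4; do python3 -m jog '[[[-1,0.002,0,0,0],[-1,0.003,0,0,0],[-1,0.003,0,0,0]]]' | grep -E "pos|contact"; done
```

```text
tool_pos: [0.5587, 0.0973, 0.0929]
contact_force: [0.1, -0.3, -0.9]
tool_pos: [0.5897, 0.0944, 0.0932]
contact_force: [-0.3, -0.4, 0.1]
tool_pos: [0.5994, 0.0939, 0.0931]
contact_force: [0.3, 1.1, -1.2]
tool_pos: [0.6018, 0.0936, 0.0929]
contact_force: [-0.5, 1.9, -1.6]
tool_pos: [0.6055, 0.0932, 0.0932]
contact_force: [-0.3, 2.0, -1.1]
tool_pos: [0.6088, 0.0927, 0.0933]
contact_force: [0.9, 1.6, 0.1]
tool_pos: [0.6114, 0.0923, 0.0932]
contact_force: [1.0, 0.5, -0.9]
```

```bash
for i in 1 2 3; do python3 -m jog '[[[-1,0.001,0,0,0],[-1,0.002,0,0,0],[-1,0.002,0,0,0]]]' | grep -E "pos|contact"; done
```

```text
tool_pos: [0.6131, 0.0921, 0.0931]
contact_force: [0.1, 0.9, -0.2]
tool_pos: [0.6147, 0.092, 0.093]
contact_force: [-1.9, 0.1, -0.3]
tool_pos: [0.6154, 0.092, 0.0928]
contact_force: [-6.5, -0.2, 2.8]
```

```bash
python3 -m jog '[[[-1,-0.001,0,0,0],[-0.4,-0.001,0,0,0],[-0.4,-0.001,0,0,0],[-0.4,-0.001,0,0,0]]]' | grep -E "pos|contact|open"
python3 -m jog '[[[-0.4,0,0,-0.02,0],[-0.4,0,0,-0.05,0],[-0.4,-0.03,0,-0.07,0],[-0.4,-0.06,0,-0.07,0],[-0.4,-0.06,0,-0.07,0]]]' | grep -E "contact|open"
python3 -m jog '[[[-0.4,0,0,0,0],[-0.4,0,0,0,0]]]' >/dev/null
cat >> h.py <<'E'
def homecheck(S,fn=None):
    c,im=shot("wrist",fn); g=cv2.cvtColor(im,cv2.COLOR_RGB2GRAY).astype(int)
    xm=np.array([.9954,-.0959,0]); S=np.array([*S,.075])
    print("tab top",proj(c,S-.038*xm+[0,0,.034]).round(1),"tip",proj(c,S+.032*xm).round(1))
    u,v=proj(c,S+.032*xm).astype(int)
    for r in range(v-12,v+16,3): print(r,u-24,g[r,u-24:u+17:2])
E
python3 - <<'E'
from h import *
homecheck((.654,.0868),"w18"); to(.4250,-.0496,.1)
E
```

```text
tool_pos: [0.6166, 0.092, 0.0934]
contact_force: [0.4, 0.7, -0.5]
opening: 0.0246
contact_force: [0.6, -0.3, -0.0]
opening: 0.0276
tab top [255.2 137.8] tip [255.   39.7]
27 231 [155 155 159 156 154 154 150 152 155 154 152 153 150 152 150 148 151 150
 151 154 154]
30 231 [126 128 128 129 127 127 127 127 125 124 127 128 125 127 128 129 128 129
 129 128 126]
33 231 [127 129 130 129 128 131 130 127 128 125 128 128 130 127 130 128 130 129
 128 130 128]
36 231 [129 126 130 129 130 130 130 129 128 128 126 129 129 130 129 129 129 128
 130 128 129]
39 231 [128 128 128 128 129 129 131 129 129 129 132 156 150 127 129 129 128 126
 127 127 126]
42 231 [129 129 130 128 127 128 129 130 129 127 139 176 173 141 129 126 126 129
 128 129 127]
45 231 [128 127 129 127 127 127 127 129 129 129 137 176 175 143 130 129 128 129
 130 127 128]
48 231 [128 127 129 127 127 126 128 129 128 128 134 174 176 143 129 129 130 129
 129 126 128]
51 231 [129 126 129 126 128 129 138 155 166 172 152 176 179 181 173 165 151 143
 131 126 127]
54 231 [129 127 145 161 157 188 206 210 211 209 180 177 179 192 202 201 202 203
 197 176 149]
 t39.4 pos [0.5573 0.0977 0.1632] yaw -0.096 -> shift [-0.1176  0.1593  0.063 ]
```

```bash
python3 -m jog '[[[-0.2,-0.024,0.032,0,-0.1],[-0.2,-0.048,0.064,0,-0.2],[-0.2,-0.072,0.098,0,-0.225],[-0.2,-0.096,0.13,0.02,-0.225],[-0.2,-0.1176,0.159,0.05,-0.225]]]' | grep -E "rot"
python3 -m jog '[[[-0.2,0,0,0.015,0],[-0.2,0,0,0.015,0],[-0.2,0,0,0.015,0],[-0.2,0,0,0.015,0]]]' | grep -E "pos|rot"
python3 - <<'E'
from h import *
tabfind(.4250,-.0496,.129,"w19")
E
```

```text
tool_rot: [3.139, -0.005, 0.129]
tool_pos: [0.43, -0.0445, 0.104]
tool_rot: [3.141, -0.002, 0.129]
pred: tab top rear/front [258.5 227.9] [258.6 209.1] foot front [258.1 197.4] tip [258.3 126.5]
tab blob [254 198  11  28 253] [259.4 211. ]
leg min per row [(np.int64(114), np.int64(264), -7), (np.int64(117), np.int64(274), -6), (np.int64(120), np.int64(267), -4), (np.int64(123), np.int64(244), -3), (np.int64(126), np.int64(259), -17), (np.int64(129), np.int64(259), -51), (np.int64(132), np.int64(259), -50), (np.int64(135), np.int64(258), -50), (np.int64(138), np.int64(259), -51)]
 t40.2 pos [ 0.4299 -0.0443  0.1042] yaw 0.130 -> shift [-0.0058  0.0045  0.0866]
```

```bash
python3 -m jog '[[[-0.2,-0.005,0.005,0.03,0],[-0.2,-0.005,0.005,0.06,0],[-0.2,-0.005,0.005,0.08,0],[-0.2,-0.005,0.005,0.085,0],[-0.2,-0.005,0.005,0.085,0]]]' | grep -E "pos|contact"
python3 -m jog '[[[-0.2,0,0,0,0],[-1,0,0,0,0],[-1,0,0,0,0],[-1,0,0,0,0],[-1,0,0,0,0]]]' 25 | grep -E "pos|force|open"
python3 -m jog '[[[-1,0,0,0,0],[-1,0,0,0,0]]]' 25 | grep -E "pos|force|open"
python3 -m jog '[[[-1,0,0,-0.03,0],[-1,0,0,-0.07,0],[-1,0,0,-0.095,0.1],[-1,0,0,-0.095,0.2],[-1,0,0,-0.095,0.226]]]' | grep -E "force|open"
python3 -m jog '[[[-1,0,0,0,0],[-1,0,0,0,0]]]' | grep -E "rot"
python3 - <<'E'
from h import *
to(.6445-.0955,-.013+.0092,.105)
E
```

```text
tool_pos: [0.4241, -0.0495, 0.0179]
contact_force: [0.6, -0.1, 0.0]
tool_pos: [0.4243, -0.0501, 0.019]
contact_force: [0.5, -0.2, -0.5]
opening: 0.0148
grip_force: 0.0
tool_pos: [0.4242, -0.0501, 0.0188]
contact_force: [-0.4, 0.3, 7.6]
opening: 0.0099
grip_force: 25.0
contact_force: [0.1, 0.5, -1.6]
opening: 0.0096
grip_force: 25.0
tool_rot: [-3.142, 0.0, -0.096]
 t41.8 pos [ 0.4236 -0.0499  0.1132] yaw -0.096 -> shift [ 0.1204 -0.058   0.0082]
```

```bash
python3 -m jog '[[[-1,0.034,-0.017,0,0],[-1,0.068,-0.033,0,0],[-1,0.1,-0.048,0,0],[-1,0.12,-0.058,0.006,0],[-1,0.12,-0.058,0.008,0]]]' | grep -E "pos|force|open"
python3 -m jog '[[[-1,0,0,0,0],[-1,0,0,0,0]]]' | grep -E "rot"
python3 - <<'E'
from h import *
inhand(.0708,.0168,(.6445,-.013),"w20"); to(.6445-.0955,-.013+.0092,.0925)
E
```

```text
tool_pos: [0.5523, -0.0026, 0.1041]
contact_force: [-1.7, 0.1, -0.6]
opening: 0.0097
grip_force: 25.0
tool_rot: [3.141, 0.003, -0.096]
tip pred [252.9 123.6] mid pred [253.  167.9]
114 236 [217 219 217 217 216 217 216 215 214 216 216 217 217 215 214 214 211 210
 207 204 204 204 206 209 208 209 209 209 210 210 212 215 215]
120 236 [181 178 173 165 165 161 161 159 161 167 168 174 178 179 181 185 188 192
 195 195 191 186 176 173 169 164 157 150 148 149 154 164 174]
126 236 [184 186 187 189 188 189 185 185 185 185 183 182 181 179 172 162 170 180
 187 185 179 176 179 188 190 190 190 189 187 186 185 187 188]
132 236 [134 134 133 134 135 134 137 138 142 142 144 144 146 148 152 163 177 185
 187 187 184 169 149 144 144 141 140 138 138 136 135 137 135]
138 236 [133 133 135 134 136 134 132 133 134 135 133 134 134 134 139 156 175 187
 188 188 183 167 142 133 133 136 133 135 136 136 137 135 137]
144 236 [141 135 132 135 134 135 135 134 134 135 135 134 133 135 138 151 174 185
 187 189 182 167 140 131 133 133 134 134 133 136 134 136 135]
150 236 [188 185 174 155 135 133 132 135 132 134 133 133 135 
[... 352 characters left out ...]
33 235 235 236]
shank top pred 251.82389315040362 72.51045669196476
68 239 [121 110 108 112 115 119 124 130 135 133 118 105 112 140 160 164 156 144
 137 133 128 126 124 121 114]
70 239 [110 108 111 114 119 127 139 154 169 160 124  73  70 120 165 180 179 172
 164 148 140 136 133 130 123]
72 239 [109 113 117 119 125 138 161 175 181 176 148  94  57  96 150 175 182 182
 179 170 154 145 140 136 134]
74 239 [110 117 121 125 134 152 171 180 182 180 161 117  65  71 125 168 183 185
 184 181 169 155 148 143 138]
76 239 [116 118 124 131 139 154 175 183 186 184 175 140  83  56 102 158 183 187
 188 185 174 161 151 146 142]
 t42.4 pos [ 0.5476 -0.0041  0.1048] yaw -0.097 -> shift [ 0.0014 -0.0005  0.0123]
```

```bash
python3 -m jog '[[[-1,0,-0.0018,0.01,0],[-1,0,-0.0018,0.0122,0],[-1,0,-0.0018,0.0122,0],[-1,0,-0.0018,0.0122,0]]]' | grep -E "pos|contact"
python3 -m jog '[[[-1,0.01,0,0,0],[-1,0.02,0,0,0],[-1,0.025,0,0,0],[-1,0.03,0,0,0],[-1,0.03,0,0,0]]]' | grep -E "pos|contact"
python3 -m jog '[[[-1,0.004,0,0,0],[-1,0.008,0,0,0],[-1,0.01,0,0,0],[-1,0.01,0,0,0]]]' | grep -E "pos|contact"
for i in 1 2 3 4; do python3 -m jog '[[[-1,0.002,0,0,0],[-1,0.003,0,0,0],[-1,0.003,0,0,0]]]' | grep -E "pos|contact"; done
for i in 1 2; do python3 -m jog '[[[-1,0.001,0,0,0],[-1,0.0015,0,0,0],[-1,0.0015,0,0,0]]]' | grep -E "pos|contact"; done
```

```text
tool_pos: [0.5487, -0.0023, 0.0929]
contact_force: [-0.1, 0.9, -0.6]
tool_pos: [0.5797, -0.0052, 0.0932]
contact_force: [-0.3, 0.7, -0.2]
tool_pos: [0.589, -0.0059, 0.093]
contact_force: [-0.2, 0.8, -0.2]
tool_pos: [0.5921, -0.0061, 0.0931]
contact_force: [0.3, 1.8, -0.0]
tool_pos: [0.5947, -0.0064, 0.0929]
contact_force: [-1.4, 2.4, -2.1]
tool_pos: [0.5989, -0.007, 0.0934]
contact_force: [1.3, 2.1, -1.6]
tool_pos: [0.6017, -0.0074, 0.0934]
contact_force: [1.6, 1.2, -1.7]
tool_pos: [0.6026, -0.0074, 0.0932]
contact_force: [-0.3, 0.8, -0.4]
tool_pos: [0.604, -0.0076, 0.0931]
contact_force: [-0.1, 0.7, -0.4]
```

```bash
for i in 1 2; do python3 -m jog '[[[-1,0.001,0,0,0],[-1,0.0015,0,0,0],[-1,0.0015,0,0,0]]]' | grep -E "pos|contact"; done
```

```text
tool_pos: [0.6055, -0.0078, 0.0931]
contact_force: [-0.7, -0.2, -0.1]
tool_pos: [0.6064, -0.0078, 0.093]
contact_force: [-2.1, 0.2, 1.6]
```

```bash
python3 -m jog '[[[-1,0.001,0,0,0],[-1,0.001,0,0,0]]]' | grep -E "pos|contact"
python3 -m jog '[[[-1,-0.001,0,0,0],[-0.4,-0.001,0,0,0],[-0.4,-0.001,0,0,0],[-0.4,-0.001,0,0,0]]]' | grep -E "pos|contact|open"
python3 -m jog '[[[-0.4,0,0,-0.02,0],[-0.4,0,0,-0.05,0],[-0.4,-0.03,0,-0.07,0],[-0.4,-0.06,0,-0.07,0],[-0.4,-0.06,0,-0.07,0]]]' | grep -E "contact|open"
python3 -m jog '[[[-0.4,0,0,0,0],[-0.4,0,0,0,0]]]' >/dev/null
python3 - <<'E'
from h import *
homecheck((.6445,-.013),"w21"); to(.4469,-.1438,.1)
E
```

```text
tool_pos: [0.6068, -0.0078, 0.0929]
contact_force: [-4.8, 0.1, 1.6]
tool_pos: [0.6075, -0.0079, 0.0934]
contact_force: [-0.0, -0.5, -0.2]
opening: 0.0246
contact_force: [1.0, 0.5, -0.8]
opening: 0.0275
tab top [255.  138.5] tip [254.8  40.4]
28 230 [175 176 177 172 170 169 167 165 165 163 162 165 164 165 167 171 169 170
 170 174 172]
31 230 [130 130 129 130 129 130 128 129 127 129 128 126 130 127 128 129 129 130
 129 128 129]
34 230 [132 131 129 128 127 131 131 128 128 129 130 130 131 130 131 130 131 131
 131 131 133]
37 230 [132 130 130 130 128 130 131 128 129 129 130 132 133 133 131 132 132 131
 132 129 132]
40 230 [133 132 132 129 130 130 129 129 130 131 133 145 140 132 131 132 133 129
 131 130 131]
43 230 [133 133 131 132 133 131 131 129 130 129 139 179 182 143 135 133 130 131
 130 128 130]
46 230 [133 132 132 132 132 131 131 130 132 131 137 180 182 143 131 132 132 130
 130 130 131]
49 230 [134 133 131 130 130 130 131 131 134 135 138 179 185 163 163 154 146 136
 133 131 130]
52 230 [133 132 130 130 131 135 158 184 200 208 197 180 186 185 218 217 211 205
 201 187 157]
55 230 [132 133 132 144 169 203 207 211 213 212 198 181 186 191 216 213 211 211
 215 216 210]
 t46.6 pos [ 0.5482 -0.0021  0.1632] yaw -0.097 -> shift [-0.0872  0.1508  0.0631]
```

```bash
python3 -m jog '[[[-0.2,-0.03,0.025,0,-0.1],[-0.2,-0.06,0.05,0,-0.205],[-0.2,-0.08,0.085,0,-0.205],[-0.2,-0.087,0.12,0.01,-0.205],[-0.2,-0.087,0.151,0.03,-0.205]]]' | grep -E "rot"
python3 -m jog '[[[-0.2,0,0,0.033,0],[-0.2,0,0,0.033,0],[-0.2,0,0,0.033,0],[-0.2,0,0,0.033,0]]]' | grep -E "pos|rot"
python3 - <<'E'
from h import *
tabfind(.4469,-.1438,.108,"w22")
E
```

```text
tool_rot: [3.139, -0.004, 0.108]
tool_pos: [0.4469, -0.1436, 0.1008]
tool_rot: [3.141, -0.0, 0.109]
pred: tab top rear/front [253.4 222.8] [253.3 203.6] foot front [253.4 192.2] tip [253.4 119.6]
tab blob [249 193  11  27 250] [254.  205.2]
leg min per row [(np.int64(107), np.int64(260), -6), (np.int64(110), np.int64(259), -7), (np.int64(113), np.int64(256), -4), (np.int64(116), np.int64(264), -4), (np.int64(119), np.int64(255), -23), (np.int64(122), np.int64(254), -45), (np.int64(125), np.int64(255), -44), (np.int64(128), np.int64(254), -45), (np.int64(131), np.int64(254), -44)]
 t47.4 pos [ 0.4472 -0.1435  0.1013] yaw 0.109 -> shift [-0.0004  0.0001  0.0838]
```

```bash
python3 -m jog '[[[-0.2,0,0.0003,0.03,0],[-0.2,0,0.0003,0.06,0],[-0.2,0,0.0003,0.078,0],[-0.2,0,0.0003,0.0825,0],[-0.2,0,0.0003,0.0825,0]]]' | grep -E "pos|contact"
python3 -m jog '[[[-0.2,0,0,0,0],[-1,0,0,0,0],[-1,0,0,0,0],[-1,0,0,0,0],[-1,0,0,0,0]]]' 25 | grep -E "pos|force|open"
python3 -m jog '[[[-1,0,0,0,0],[-1,0,0,0,0]]]' 25 | grep -E "pos|force|open"
python3 -m jog '[[[-1,0,0,-0.03,0],[-1,0,0,-0.07,0],[-1,0,0,-0.11,0],[-1,0,0,-0.15,0],[-1,0,0,-0.19,0]]]' | grep -E "force|open"
for i in 1 2 3 4 5; do python3 -m jog '[[[-1,0,0,-0.003,-0.12],[-1,0,0,-0.003,-0.24],[-1,0,0,-0.003,-0.36],[-1,0,0,-0.003,-0.48],[-1,0,0,-0.003,-0.588]]]' | grep -E "rot"; done
python3 -m jog '[[[-1,0,0,0,0],[-1,0,0,0,0]]]' | grep -E "rot|open"
python3 - <<'E'
from h import *
to(.7316,-.1218,.2)
E
```

```text
tool_pos: [0.4464, -0.1435, 0.0178]
contact_force: [0.2, -0.4, -0.3]
tool_pos: [0.4463, -0.1443, 0.0184]
contact_force: [0.4, 0.2, -0.8]
opening: 0.0147
grip_force: 0.0
tool_pos: [0.4462, -0.1442, 0.0181]
contact_force: [-0.5, 0.2, 5.8]
opening: 0.01
grip_force: 25.0
contact_force: [0.4, -0.8, -0.6]
opening: 0.0099
grip_force: 25.0
tool_rot: [-3.141, 0.0, 0.702]
tool_rot: [-3.141, -0.0, 1.29]
tool_rot: [-3.141, -0.0, 1.878]
tool_rot: [-3.141, -0.001, 2.466]
tool_rot: [3.141, -0.001, 3.054]
tool_rot: [3.142, -0.0, 3.045]
opening: 0.0096
 t51.1 pos [ 0.4457 -0.144   0.2225] yaw 3.045 -> shift [-0.2824  0.0498  0.0224]
```

```bash
python3 -m jog '[[[-1,-0.035,0.006,0,0],[-1,-0.07,0.012,0,0],[-1,-0.105,0.018,0,0],[-1,-0.14,0.025,0,0],[-1,-0.14,0.025,0,0]]]' | grep -E "pos"
python3 -m jog '[[[-1,-0.035,0.006,0,0],[-1,-0.07,0.012,0,0],[-1,-0.105,0.018,0,0],[-1,-0.142,0.025,0,0],[-1,-0.142,0.025,0,0]]]' | grep -E "pos"
python3 -m jog '[[[-1,0,0,0.03,0],[-1,0,0,0.06,0],[-1,0,0,0.09,0],[-1,0,0,0.117,0],[-1,0,0,0.117,0]]]' | grep -E "pos|contact"
python3 -m jog '[[[-1,0,0,0,0],[-1,0,0,0,0]]]' | grep -E "rot|open"
python3 - <<'E'
from h import *
inhand(.0707,.0161,(.635,-.1125),"w23"); to(.7316,-.1218,.0915)
E
```

```text
tool_pos: [0.5923, -0.1315, 0.2209]
tool_pos: [0.7364, -0.1197, 0.2173]
tool_pos: [0.7272, -0.1198, 0.0981]
contact_force: [0.6, -0.3, -2.2]
tool_rot: [-3.141, 0.003, 3.047]
opening: 0.0099
tip pred [256.3 125.2] mid pred [256.2 169.7]
116 240 [196 203 212 215 219 221 223 224 223 222 218 216 213 212 212 212 213 215
 218 218 218 216 214 212 211 208 204 196 183 163 144 139 149]
122 240 [191 188 187 188 189 190 190 189 189 191 192 189 186 181 175 176 177 179
 180 180 182 183 184 184 184 185 186 187 188 188 186 181 180]
128 240 [138 136 137 138 140 141 141 143 144 146 151 165 181 189 188 190 184 168
 145 139 140 142 143 142 139 139 137 136 138 139 137 138 138]
134 240 [139 137 138 138 136 138 138 138 139 141 145 159 179 188 191 189 185 166
 141 134 137 138 138 138 138 139 138 139 138 139 138 139 138]
140 240 [137 137 136 136 137 135 136 135 136 138 143 159 179 189 190 190 183 166
 141 134 135 136 137 138 137 137 138 137 135 138 137 139 137]
146 240 [136 137 136 137 137 137 135 136 139 138 142 156 179 188 190 191 184 165
 142 136 137 136 136 137 134 134 134 136 134 134 135 135 137]
152 24
[... 406 characters left out ...]
235 236 236 236]
shank top pred 255.10910273607848 73.45215176144384
69 243 [144 149 154 160 166 177 184 188 187 185 169 124  70  68 120 168 187 191
 186 175 157 145 139 133 130]
71 243 [135 142 144 149 157 170 180 184 185 175 145  91  61 103 155 182 188 189
 187 174 149 135 128 125 122]
73 243 [130 135 138 138 144 157 173 182 179 158 112  67  80 134 170 184 186 186
 177 159 135 124 122 120 116]
75 243 [124 122 123 125 128 135 149 170 166 130  79  69 116 159 179 184 180 168
 147 127 117 113 111 108 109]
77 243 [128 118 113 116 117 121 122 128 126 108  90 103 141 166 168 155 140 123
 110 107 108 106 103 101 101]
 t52.5 pos [ 0.7325 -0.1211  0.1086] yaw 3.047 -> shift [ 0.0009 -0.0008  0.0171]
```

```bash
python3 - <<'E'
from h import *
c,im=shot("wrist","w24"); g=cv2.GaussianBlur(cv2.cvtColor(im,cv2.COLOR_RGB2GRAY),(3,3),0).astype(float)
P=[]
for r in range(62,80):
    w=g[r,248:262]; k=int(w.argmin())
    if 0<k<13 and w[k]<90:
        a,b,d=w[k-1:k+2]; u=248+k+.5*(a-d)/(a-2*b+d); X=onz(c,(u,r),.09); P.append(X[:2]); print(r,round(u,2),w[k],X.round(4))
P=np.array(P); v=np.linalg.svd(P-P.mean(0))[2][0]; print("groove yaw",np.arctan2(-v[1],-v[0]),np.arctan2(v[1],v[0]), "mid",P.mean(0))
cv2.imwrite("pics/w24c.png",cv2.resize(im[30:180,180:330,::-1],None,fx=4,fy=4,interpolation=cv2.INTER_CUBIC))
E
```

```text
65 256.73 85.0 [ 0.6312 -0.1113  0.09  ]
66 256.39 87.0 [ 0.6317 -0.1115  0.09  ]
67 256.1 83.0 [ 0.6322 -0.1117  0.09  ]
68 255.83 82.0 [ 0.6327 -0.1119  0.09  ]
69 255.47 85.0 [ 0.6332 -0.1122  0.09  ]
70 255.13 79.0 [ 0.6337 -0.1124  0.09  ]
71 254.84 79.0 [ 0.6341 -0.1126  0.09  ]
72 254.5 84.0 [ 0.6346 -0.1128  0.09  ]
73 254.16 79.0 [ 0.6351 -0.1131  0.09  ]
74 253.87 79.0 [ 0.6356 -0.1133  0.09  ]
75 253.53 88.0 [ 0.6361 -0.1135  0.09  ]
groove yaw 2.7216464236678606 -0.41994622992193253 mid [ 0.63365839 -0.11240582]
```

View pics/w24c.png

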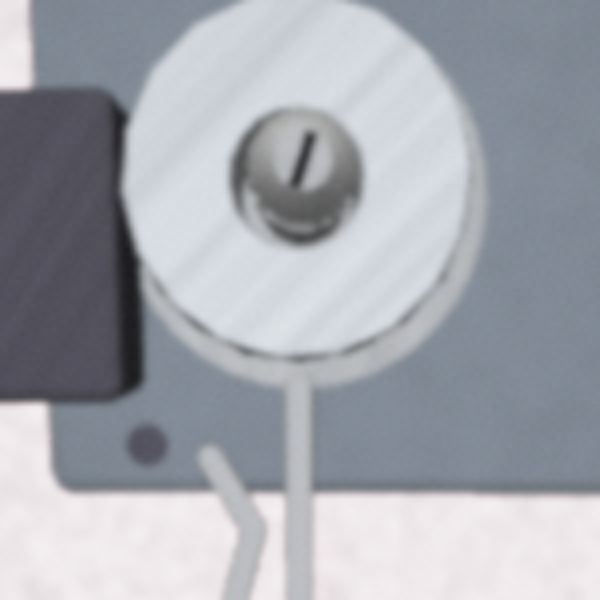

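```bash
python3 - <<'E'
from h import *
c=cam("wrist"); m=robot.camera_model("wrist")
T=np.eye(4);T[:3,:3]=rot([3.14002911,-.00262848,-.1518329]);T[:3,3]=[.51992912,-.06304407,.15831226];M=T@np.array(m["mount"]);c3=(c[0],c[1],M[:3,:3],M[:3,3])
for a,b in [((331.5,10.9),(209.5,128.75)),((330.9,77.4),(207.5,53))]:
    X=tri([(c3,a),(c,b)]); print(X.round(4),proj(c3,X),proj(c,X))
# groove angles of the others from earlier pictures
def groove(fn,pos,r0,S):
    T[:3,:3]=rot(r0);T[:3,3]=pos;M=T@np.array(m["mount"]);cc=(c[0],c[1],M[:3,:3],M[:3,3])
    g=cv2.GaussianBlur(cv2.imread("pics/%s.png"%fn,0),(3,3),0).astype(float);u0,v0=proj(cc,[*S,.09]);P=[]
    for r in range(int(v0)-8,int(v0)+6):
        a=int(u0)-7;w=g[r,a:a+14];k=int(w.argmin())
        if 0<k<13 and w[k]<92: P.append(onz(cc,(a+k+.5*(w[k-1]-w[k+1])/(w[k-1]-2*w[k]+w[k+1]),r),.09)[:2])
    P=np.array(P);v=np.linalg.svd(P-P.mean(0))[2][0];v*=np.sign(v[0]);print(fn,len(P),"yaw",np.arctan2(v[1],v[0]).round(3),P.mean(0).round(4))
groove("w13",[.5637,.1959,.1094],[3.141,.003,-.096],(.662,.186))
groove("w17",[.5576,.0954,.1052],[3.141,.003,-.095],(.654,.0868))
groove("w20",[.5476,-.0041,.1048],[3.141,.003,-.096],(.6445,-.013))
E
```

```text
[ 0.6645 -0.1464  0.0534] [332.10499099  11.15247764] [210.20058694 129.06268764]
[ 0.6147 -0.1425  0.0465] [331.19019549  77.49667223] [207.86611839  53.1564771 ]
w13 13 yaw -0.002 [0.6633 0.1884]
w17 11 yaw 0.078 [0.6543 0.0888]
w20 9 yaw 0.121 [ 0.6442 -0.0108]
```

```bash
python3 -m jog '[[[-1,0,0,0,0.1],[-1,0,0,0,0.2],[-1,0,0,0,0.247],[-1,0,0,0,0.247],[-1,0,0,0,0.247]]]' | grep -E "pos|rot"
python3 - <<'E'
from h import *
to(.7251,-.1449,.105)
E
```

```text
tool_pos: [0.732, -0.1209, 0.1075]
tool_rot: [3.142, 0.003, 2.802]
 t53.0 pos [ 0.732  -0.1209  0.1075] yaw 2.802 -> shift [-0.0015 -0.0249  0.0025]
```

```bash
python3 -m jog '[[[-1,-0.001,-0.0125,0,0],[-1,-0.0015,-0.025,0.0025,0],[-1,-0.0015,-0.025,0.0025,0],[-1,-0.0015,-0.025,0.0025,0]]]' | grep -E "pos|rot"
python3 - <<'E'
from h import *
c,im=shot("wrist","w25"); g=cv2.GaussianBlur(cv2.cvtColor(im,cv2.COLOR_RGB2GRAY),(3,3),0).astype(int)
u,v=proj(c,[.6337,-.1124,.09]); print(u,v)
for r in range(int(v)-8,int(v)+9,3): print(r,int(u)-12,g[r,int(u)-12:int(u)+13])
for r in (118,122,126,130,140,150): print(r,238,g[r,238:272])
to(.7251,-.1449,.0915)
E
```

```text
tool_pos: [0.7239, -0.1464, 0.1029]
tool_rot: [-3.141, -0.0, 2.799]
259.74198076137117 74.18064043646224
66 247 [125 134 148 160 169 174 179 183 186 188 184 171 151 137 142 158 171 174
 170 163 157 154 156 166 182]
69 247 [132 152 164 171 176 181 185 188 189 188 180 152 109  83 102 144 174 185
 182 172 161 151 144 141 144]
72 247 [147 157 162 166 172 179 185 189 190 188 177 145 100  83 112 155 181 188
 187 180 166 150 138 132 129]
75 247 [142 147 151 154 159 167 177 184 186 182 165 129  90  83 117 159 181 186
 183 174 157 138 125 119 116]
78 247 [138 137 138 139 140 145 154 167 177 176 156 117  83  86 124 161 178 176
 164 146 128 116 112 110 107]
81 247 [138 126 122 121 121 121 124 129 136 140 132 113  98 102 120 134 135 125
 113 105 102 101 100 100 101]
118 238 [197 203 209 214 217 218 219 219 220 221 222 221 220 219 217 216 216 216
 217 219 221 222 223 224 225 224 223 220 218 215 214 213 214 216]
122 238 [187 180 170 160 154 154 162 173 184 192 197 199 200 201 203 204 206 208
 210 212 213 214 215 214 213 209 204 198 190 180 170 161 155 152]
126 238 [169 177 183 186 186 186 186 186 187 188 188 187 184 182 185 188 190 189
 182 171 167 172 181 186 189 190 190 190 189 189 188 187 185 184]
130 238 [140 140 140 141 142 144 147 149 152 155 159 163 167 174 182 188 190 189
 183 172 167 171 177 178 177 176 175 173 170 166 163 158 153 148]
140 238 [139 139 139 139 140 139 139 140 140 140 140 142 148 162 178 187 190 189
 181 163 144 137 137 137 138 138 138 138 139 139 139 140 139 139]
150 238 [180 166 151 142 139 138 137 137 137 137 137 138 145 160 177 188 191 189
 180 162 144 136 137 138 138 138 138 138 137 137 137 137 138 138]
 t53.4 pos [ 0.7241 -0.1457  0.103 ] yaw 2.800 -> shift [-0.0007  0.001   0.0115]
```

```bash
python3 -m jog '[[[-1,0,0.0032,0.008,0],[-1,0,0.0032,0.0115,0],[-1,0,0.0032,0.0115,0],[-1,0,0.0032,0.0115,0]]]' | grep -E "pos|contact"
python3 -m jog '[[[-1,0.01,0,0,0],[-1,0.02,0,0,0],[-1,0.025,0,0,0],[-1,0.025,0,0,0]]]' | grep -E "pos|contact"
for i in 1 2; do python3 -m jog '[[[-1,0.003,0,0,0],[-1,0.006,0,0,0],[-1,0.007,0,0,0],[-1,0.007,0,0,0]]]' | grep -E "pos|contact"; done
```

```text
tool_pos: [0.7252, -0.1411, 0.0908]
contact_force: [-0.4, 0.2, 0.0]
tool_pos: [0.7013, -0.1331, 0.092]
contact_force: [-0.8, -0.5, -1.2]
tool_pos: [0.6952, -0.1311, 0.0916]
contact_force: [-0.4, -1.2, 0.2]
tool_pos: [0.6886, -0.1289, 0.0917]
contact_force: [0.2, -1.1, -0.6]
```

```bash
for i in 1 2 3 4; do python3 -m jog '[[[-1,0.002,0,0,0],[-1,0.004,0,0,0],[-1,0.004,0,0,0]]]' | grep -E "pos|contact"; done
for i in 1; do python3 -m jog '[[[-1,0.001,0,0,0],[-1,0.002,0,0,0],[-1,0.002,0,0,0]]]' | grep -E "pos|contact"; done
```

```text
tool_pos: [0.6854, -0.1281, 0.0922]
contact_force: [1.9, -4.1, 0.2]
tool_pos: [0.681, -0.1268, 0.092]
contact_force: [-2.0, -3.3, 0.0]
tool_pos: [0.6763, -0.1249, 0.0913]
contact_force: [-2.2, -4.3, -0.6]
tool_pos: [0.6728, -0.1233, 0.0914]
contact_force: [-2.7, -4.0, -0.4]
tool_pos: [0.6717, -0.1228, 0.0916]
contact_force: [-1.0, -5.5, 0.5]
```

```bash
for i in 1 2 3; do python3 -m jog '[[[-1,0.001,-0.0005,0,0],[-1,0.0015,-0.0005,0,0],[-1,0.0015,-0.0005,0,0]]]' | grep -E "pos|contact"; done
```

```text
tool_pos: [0.6701, -0.1225, 0.0916]
contact_force: [-0.5, -3.9, -0.5]
tool_pos: [0.6688, -0.1224, 0.0917]
contact_force: [1.2, -3.4, -0.4]
tool_pos: [0.6682, -0.1226, 0.092]
contact_force: [4.8, -3.6, -2.4]
```

```bash
python3 -m jog '[[[-1,0.0012,0,0,0],[-1,0.0012,0,0,0],[-1,0.0012,0,0,0]]]' | grep -E "pos|contact"
python3 -m jog '[[[-1,-0.001,0,0,0],[-0.4,-0.001,0,0,0],[-0.4,-0.001,0,0,0],[-0.4,-0.001,0,0,0]]]' | grep -E "pos|contact|open"
python3 -m jog '[[[-0.4,0,0,-0.02,0],[-0.4,0,0,-0.05,0],[-0.4,-0.03,0,-0.07,0],[-0.4,-0.05,0,-0.09,0],[-0.4,-0.05,0,-0.09,0]]]' | grep -E "contact|open|pos"
python3 -m jog '[[[-0.4,0,0,0,0],[-0.4,0,0,0,0]]]' >/dev/null
python3 - <<'E'
from h import *
c,im=shot("wrist","w26"); g=cv2.cvtColor(im,cv2.COLOR_RGB2GRAY).astype(int)
S=np.array([.6337,-.1124,.075])
for yw in (2.72,2.8):
    d=np.array([np.cos(yw),np.sin(yw),0]); print("tab top",proj(c,S-.038*d+[0,0,.034]).round(1),"tip",proj(c,S+.032*d).round(1))
u,v=proj(c,S+.032*d).astype(int)
for r in range(v-14,v+16,3): print(r,u-24,g[r,u-24:u+25:2])
E
```

```text
tool_pos: [0.6679, -0.1224, 0.0922]
contact_force: [6.6, -3.7, -3.1]
tool_pos: [0.6664, -0.1217, 0.0914]
contact_force: [-0.1, 0.5, 0.4]
opening: 0.0244
tool_pos: [0.7178, -0.1405, 0.1867]
contact_force: [0.6, -0.2, -0.1]
opening: 0.0275
tab top [249.5 154.5] tip [256.8  63.4]
tab top [253.5 154.7] tip [253.6  63.3]
49 229 [233 220 200 179 165 147 138 136 137 135 136 136 138 138 137 139 138 138
 137 138 135 137 137 140 139]
52 229 [145 139 138 137 135 135 137 136 137 139 138 136 137 137 137 137 139 135
 137 137 136 137 139 139 141]
55 229 [137 139 136 138 136 137 138 139 139 140 137 138 136 137 137 136 134 136
 137 138 137 139 138 139 139]
58 229 [139 136 137 137 137 136 138 139 137 137 136 135 137 136 136 134 135 137
 138 138 138 137 137 136 139]
61 229 [137 138 138 135 137 137 138 137 138 138 163 170 138 136 136 135 134 135
 137 137 138 138 137 137 137]
64 229 [137 138 136 136 137 136 136 137 138 138 175 185 143 135 136 135 137 135
 137 136 139 139 136 138 138]
67 229 [138 139 138 136 138 137 138 137 140 137 172 186 154 148 146 142 140 138
 135 136 137 138 137 138 136]
70 229 [138 137 137 136 138 147 159 170 181 173 177 186 170 186 186 182 178 174
 165 153 143 138 138 140 138]
73 229 [139 141 139 149 173 183 189 192 198 202 187 188 188 212 213 211 200 190
 185 187 184 172 149 141 139]
76 229 [141 158 174 188 188 198 211 210 208 206 187 188 182 208 217 219 220 218
 208 200 192 185 181 167 147]
```

```bash
python3 -m jog '[[[0,0,0,-0.03,-0.1],[0,0,0,-0.06,-0.2],[0,0,0,-0.09,-0.245],[0,0,0,-0.09,-0.245],[0,0,0,-0.09,-0.245]]]' | grep -E "pos|rot|open"
python3 - <<'E'
from h import *
to(.571,-.211,.27)
E
```

```text
tool_pos: [0.7139, -0.1389, 0.2731]
tool_rot: [-3.141, 0.002, 3.046]
opening: 0.0458
 t58.4 pos [ 0.7139 -0.1389  0.2731] yaw 3.046 -> shift [ 0.1353 -0.0854  0.0028]
```

```bash
python3 -m jog '[[[0.2,0.033,-0.021,0,0],[0.2,0.066,-0.042,0,0],[0.2,0.1,-0.063,0,0],[0.2,0.135,-0.085,0,0],[0.2,0.135,-0.085,0,0]]]' | grep -E "pos"
python3 -m jog '[[[0.2,0,0,0,0],[0.2,0,0,0,0]]]' | grep -E "pos|open"
python3 - <<'E'
from h import *
c,im=shot("wrist","w27"); g=cv2.cvtColor(im,cv2.COLOR_RGB2GRAY)
X=[.571,-.211,.168]; u,v=proj(c,X); e=proj(c,[.571,-.211+.016,.168]); print("pred",u,v,"radius px",np.hypot(*(e-[u,v])))
b=(g<45).astype(np.uint8)
cs=cv2.HoughCircles(cv2.GaussianBlur(g,(5,5),0),cv2.HOUGH_GRADIENT,1.5,20,param1=80,param2=15,minRadius=20,maxRadius=36)
if cs is not None:
    for k in cs[0]:
        if np.hypot(k[0]-u,k[1]-v)<60: print("circle",k,onz(c,k[:2],.168).round(4))
for r in range(int(v)-40,int(v)+41,8): print(r,int(u)-56,g[r,int(u)-56:int(u)+57:4])
to(.571,-.211,.158)
E
```

```text
tool_pos: [0.5639, -0.2124, 0.2688]
tool_pos: [0.571, -0.2106, 0.2705]
opening: 0.055
pred 255.13347975808117 199.71126424776392 radius px 17.659918013779485
circle [299.25 210.75  35.15] [ 0.5855 -0.1717  0.168 ]
circle [246.75 197.25  35.15] [ 0.5679 -0.2183  0.168 ]
circle [261.75 212.25  35.15] [ 0.5836 -0.2061  0.168 ]
circle [209.25 168.75  33.5 ] [ 0.5387 -0.2485  0.168 ]
circle [258.75 171.75  35.15] [ 0.5456 -0.2053  0.168 ]
circle [209.25 195.75  30.2 ] [ 0.5633 -0.252   0.168 ]
circle [267.75 245.25  33.5 ] [ 0.6175 -0.2034  0.168 ]
circle [215.25 221.25  25.25] [ 0.5883 -0.2499  0.168 ]
159 199 [127 128 128 128 128 128 130 129 127 130 127 128 127 131 130 130 128 129
 131 132 131 128 128 227 230 230 231 225 229]
167 199 [198 199 196 196 198 196 199 198 197 195 190 191 190 190 190 191 192 193
 196 190 187 131 126 213  79  99  98  98  98]
175 199 [205 208 203 203 205 204 203 204 203 204 202 204 203 203 207 205 207 206
 209 205 199 131 128 204 110 127 129  88  99]
183 199 [206 208 204 185  26  28  27 187 204 206 109  22  19  20  74 173 206 205
 209 204 199 132 137 207 120 129
[... 284 characters left out ...]
 203 197  37  29  27 155 196 112  21  25  28  25  25  24  33 201
 207 204 188 129  94  79  80  78  78  79  81]
215 199 [203 208 205 198  49  27  27 141 202 205 137  21  18  27 128 197 207 205
 206 201 185 127  86  80  77  79  77  78  78]
223 199 [204 205 205 201 208 207 207 208 207 207 206 206 206 206 207 207 206 204
 204 203 185 125  81  80  79  78  76  77 139]
231 199 [151 124 158 197 197 199 199 199 200 199 200 199 199 200 198 199 199 197
 194 192 172 125  82  79  79  75  54 128 135]
239 199 [120  19  33 122 125 125 123 126 128 129 126 124 126 127 127 125 130 128
 127 125 127 127 210 209 143 139  15  39 136]
 t59.0 pos [ 0.5716 -0.2104  0.2707] yaw 3.046 -> shift [ 0.0005 -0.0008  0.1127]
```

```bash
python3 - <<'E'
from h import *
c=cam("wrist"); g=cv2.imread("pics/w27.png",0)
print("col 231 rows",[(r,int(g[r,231])) for r in range(186,214,2)]); print("col 219",[(r,int(g[r,219])) for r in range(166,236,3)])
for p in [(231,200),(219.5,200)]: print(onz(c,p,.1).round(4))
print("knob",onz(c,(249.5,199.5),.168).round(4)); to(.571,-.2155,.158)
E
```

```text
col 231 rows [(186, 204), (188, 204), (190, 202), (192, 202), (194, 184), (196, 74), (198, 26), (200, 25), (202, 28), (204, 91), (206, 176), (208, 203), (210, 202), (212, 204)]
col 219 [(166, 174), (169, 208), (172, 205), (175, 204), (178, 207), (181, 79), (184, 26), (187, 26), (190, 27), (193, 26), (196, 26), (199, 23), (202, 27), (205, 27), (208, 26), (211, 27), (214, 25), (217, 48), (220, 179), (223, 206), (226, 204), (229, 207), (232, 173), (235, 124)]
[ 0.5906 -0.2405  0.1   ]
[ 0.5894 -0.2537  0.1   ]
knob [ 0.5711 -0.2159  0.168 ]
 t59.0 pos [ 0.5716 -0.2104  0.2707] yaw 3.046 -> shift [ 0.     -0.0052  0.1127]
```

```bash
python3 -m jog '[[[0.2,0,-0.0054,0.03,0],[0.2,0,-0.0054,0.06,0],[0.2,0,-0.0054,0.09,0],[0.2,0,-0.0054,0.112,0],[0.2,0,-0.0054,0.112,0]]]' | grep -E "pos|contact"
python3 -m jog '[[[0.2,0,0,0,0],[-0.6,0,0,0,0],[-0.6,0,0,0,0],[-0.6,0,0,0,0],[-0.6,0,0,0,0]]]' 15 | grep -E "pos|force|open"
python3 -m jog '[[[-0.6,0,0,0,0],[-0.6,0,0,0,0]]]' 15 | grep -E "pos|force|open"
```

```text
tool_pos: [0.5692, -0.214, 0.1535]
contact_force: [-1.0, 0.4, 0.2]
tool_pos: [0.5716, -0.2159, 0.1611]
contact_force: [0.8, 10.2, 7.5]
opening: 0.0332
grip_force: 5.1
tool_pos: [0.5717, -0.2149, 0.1612]
contact_force: [1.6, 6.6, 4.6]
opening: 0.0306
grip_force: 15.0
```

```bash
python3 -m jog '[[[-0.6,-0.005,0,0,0],[-0.6,-0.01,0,-0.001,0],[-0.6,-0.015,0,-0.001,0],[-0.6,-0.021,0,-0.001,0],[-0.6,-0.021,0,-0.001,0]]]' | grep -E "pos|contact|open"
python3 -m jog '[[[-0.6,0,-0.003,0,0],[-0.6,0,-0.006,0,0],[-0.6,0,-0.009,0,0],[-0.6,0,-0.009,0,0]]]' | grep -E "pos|contact|open"
```

```text
tool_pos: [0.5932, -0.218, 0.1627]
contact_force: [-1.3, 2.2, 8.2]
opening: 0.0311
tool_pos: [0.5919, -0.2272, 0.1629]
contact_force: [-0.2, 3.2, 6.5]
opening: 0.0308
```

```bash
python3 -m jog '[[[-0.6,0,-0.005,0,0],[-0.6,0,-0.01,0,0],[-0.6,0,-0.015,0,0],[-0.6,0,-0.02,0,0],[-0.6,0,-0.02,0,0]]]' | grep -E "pos|contact|open"
python3 -m jog '[[[-0.6,0,-0.005,0,0],[-0.6,0,-0.01,0,0],[-0.6,0,-0.015,0,0],[-0.6,0,-0.017,0,0],[-0.6,0,-0.017,0,0]]]' | grep -E "pos|contact|open"
```

```text
tool_pos: [0.5893, -0.2482, 0.1613]
contact_force: [0.1, 2.2, 6.9]
opening: 0.0308
tool_pos: [0.5874, -0.2639, 0.1603]
contact_force: [1.1, 5.7, 3.1]
opening: 0.0307
```

```bash
python3 -m jog '[[[-0.6,-0.006,-0.001,0,0],[-0.6,-0.012,-0.001,0,0],[-0.6,-0.018,-0.001,0.001,0],[-0.6,-0.022,-0.001,0.001,0],[-0.6,-0.022,-0.001,0.001,0]]]' | grep -E "pos|contact|open"
python3 -m jog '[[[-0.6,-0.004,0,0,0],[-0.6,-0.008,0,0.001,0],[-0.6,-0.01,0,0.001,0],[-0.6,-0.01,0,0.001,0]]]' | grep -E "pos|contact|open"
```

```text
tool_pos: [0.6093, -0.2664, 0.1589]
contact_force: [-0.9, 6.7, 3.1]
opening: 0.0309
tool_pos: [0.6187, -0.2672, 0.1574]
contact_force: [-0.9, 6.1, 0.7]
opening: 0.031
```

```bash
for i in 1 2 3; do python3 -m jog '[[[-0.6,-0.001,0,0,0],[-0.6,-0.002,0,0,0],[-0.6,-0.002,0,0,0]]]' | grep -E "pos|contact|open"; done
```

```text
tool_pos: [0.6202, -0.2672, 0.1571]
contact_force: [-0.8, 6.6, -0.8]
opening: 0.0308
tool_pos: [0.622, -0.2674, 0.1568]
contact_force: [-0.6, 6.3, -1.3]
opening: 0.0306
tool_pos: [0.6237, -0.2674, 0.1565]
contact_force: [-2.3, 6.7, -1.7]
opening: 0.0309
```

```bash
for i in 1 2 3; do python3 -m jog '[[[-0.6,-0.001,0,0,0],[-0.6,-0.0015,0,0,0],[-0.6,-0.0015,0,0,0]]]' | grep -E "pos|contact"; done
```

```text
tool_pos: [0.6248, -0.2675, 0.1562]
contact_force: [-3.2, 6.7, -1.9]
tool_pos: [0.6258, -0.2676, 0.156]
contact_force: [-4.3, 6.6, -3.7]
tool_pos: [0.6269, -0.2676, 0.1558]
contact_force: [-5.4, 7.7, -2.6]
```

```bash
python3 -m jog '[[[0.1,0,0,0,0],[0.1,0,0,0,0],[0.1,0,0,0,0],[0.1,0,0,0,0]]]' | grep -E "pos|contact|open"
python3 -m jog '[[[0.1,0,0,-0.03,0],[0.1,0,0,-0.06,0],[0.1,0,0,-0.1,0],[0.1,0.0,0,-0.12,0],[0.1,0.0,0,-0.12,0]]]' | grep -E "pos|contact"
python3 -m jog '[[[0.1,0,0.02,0,0],[0.1,0,0.04,0,0],[0.1,0,0.06,0,0],[0.1,0,0.06,0,0]]]' | grep -E "pos|contact"
python3 - <<'E'
from h import *
c,im=shot("wrist","w28"); g=cv2.cvtColor(im,cv2.COLOR_RGB2GRAY)
k=[.6222-.0,-.267,.167]; u,v=proj(c,k).astype(int); print("knob pred",u,v)
for r in range(v-36,v+37,8): print(r,u-48,g[max(r,0),max(u-48,0):u+49:4])
t,tm=shot("top","top2"); print("top: knob pred",proj(t,k).round(1))
h=cv2.cvtColor(tm,cv2.COLOR_RGB2GRAY); u,v=proj(t,k).astype(int)
for r in range(v-14,v+16,3): print(r,u-20,h[r,u-20:u+21:2])
for S in [(.6635,.187),(.654,.0878),(.6445,-.012)]:
    print("tab0-2 top cam",proj(t,[S[0]-.038,S[1]+.002,.109]).round(1))
E
```

```text
tool_pos: [0.6296, -0.2702, 0.1585]
contact_force: [0.7, -0.7, 0.6]
opening: 0.0493
tool_pos: [0.6313, -0.2709, 0.2857]
contact_force: [0.9, -0.5, 0.6]
tool_pos: [0.6358, -0.2064, 0.2784]
contact_force: [-0.4, -0.7, -0.3]
knob pred 189 188
152 141 [231 233 233 233 233 233 233 198 135 208 209 208 205 208 203 198  34  28
  31 157 207 207 162  27  26]
160 141 [232 231 231 232 230 236 236 209 129 205 211 210 205 208 206 198  49 137
 114 141 205 206 177  25  27]
168 141 [230 232 229 233 232 232 232 226 128 204 209 211 209 201 207 170 136 111
 207 209 208 208 208 207 208]
176 141 [234 229 232 234 230 236 233 229 127 167  32  22  23  22  20  16 106 209
 209 208 210 209 210 210 210]
184 141 [229 230 234 233 230 232 233 231 129  25  25  33  42  35  27  22  17  96
 127 126 128 128 128 128 128]
192 141 [231 229 229 231 230 230 230 234 163  36  27  28  32  28  22  20  15 108
 123 122 124 124 124 126 125]
200 141 [229 228 232 230 229 232 231 228 232 231 181  41  20  19  21 103 232 228
 229 228 228 229 230 232 225]
208 141 [231 232 224 232 229 228 229 227 229 227 226 230 230 229 228 229 232 227
 2
[... 395 characters left out ...]
3 76 76 76 71 72 77 73 68 68]
130 350 [65 65 72 69 65 71 69 65 68 70 62 52 47 73 74 74 70 71 70 66 63]
133 350 [61 62 66 66 72 71 74 69 72 68 69 70 65 68 38 69 70 68 62 59 57]
136 350 [63 66 66 76 63 71 71 70 72 68 68 70 66 62 64 57 49 63 53 55 41]
139 350 [67 67 70 70 73 68 70 70 71 67 69 67 66 67 69 63 60 38 59 49 21]
142 350 [65 68 69 75 73 66 71 70 72 69 66 69 66 64 62 62 56 53 40 32 51]
145 350 [68 66 71 75 75 69 73 71 71 70 68 67 68 66 63 59 54 52 42 42 65]
148 350 [69 68 72 69 74 73 72 69 71 68 67 68 62 66 63 58 55 52 34 57 64]
151 350 [72 71 70 69 71 73 72 69 66 68 72 67 68 67 65 60 54 51 54 62 64]
tab0-2 top cam [193.2 140.8]
tab0-2 top cam [230.5 144.7]
tab0-2 top cam [268.4 148.8]
```

```bash
python3 -c "
from cell import robot
print(robot.hand_in())"
```

```text
the job is handed in; nothing more can be done
None
```

The job is handed in: all four chucks sit on their own spindles, each is locked with a clip pushed home, and the lever is in the right-hand lane, fully forward. I checked each clip's tip position and the knob in the camera pictures, but the hand-in itself returned no verdict.

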